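Pack blood tubes in the transport box

TASK

Pack all the loose blood tubes lying on the trolley for the courier: pinch the two catch buttons of the hold-down plate in the open transport box together, swing the plate up, and lay each tube in a groove of its own across both combs with its cap at the hinge side. Then bring the plate down again until its catch holds, set the lid squarely on the box, and flip its four side clips down until each one snaps under the rim; leave the other things on the trolley alone.

Things in the scene. Friction and masses are not known exactly. Their poses are not given: they have to be found in the camera images.
- transport_box: open white sample transport box, fixed; 164 x 146 mm over the walls, 56 mm high, walls and floor 3 mm; a rolled rim stands out 8 mm all round (180 x 162 mm). Origin on the worktop under its centre; x towards the hinge side of its hold-down plate (to the robot's right, within 15 degrees), y away from the robot, z up. The lid fits its mouth; four clips snap under the rim
- cradle (a point): middle of the tube cradle in the box, on the middle groove's tube axis, at box x = +11, y = 0, z = 26 mm: where the middle of a tube (46 mm from its bottom) belongs; grooves run along the box's x, at y = -34, 0, +34 mm. 10 mm nearer the catch is the middle of the free gap between the combs: the best place for the fingers
- groove_far (a point): the same point of the far groove (box y = +34 mm). The cradle is two toothed grey combs, 8 mm thick, at box x = -26 and +28 mm, with 90 degree V grooves 17 mm deep, tips 34 mm above the worktop; a laid tube's axis is 26 mm up. Between the combs (x = -22 to +24 mm) fingers can reach down to 5 mm over the worktop
- groove_near (a point): the same point of the near groove (box y = -34 mm). Tubes go in with the bottom at box x = -35 mm (within 5 mm), so that both combs carry the body and the cap hangs beyond the comb on the hinge side; an end stop stands at box x = +62.5 mm. A neighbouring tube leaves a finger about 19 mm of room: open no wider than some 26 mm in there
- hold_down (a joint): angle in rad of the T-shaped aluminium hold-down plate hinged in the box: 0 = flat over the cradle, 1.95 = fully open, leaning back. Hinge axis along box y at box x = +68, z = 40 mm; the other end, with the catch, rises. Stays where left (0.07 N m friction). A ledge holds it down until both buttons are pinched in; it latches by itself when pressed down (about 5 N)
- hold_down_hinge (a point): middle of the plate's hinge axis. From it the plate runs 76 mm towards the catch, 100 mm wide, 4 mm thick; then a tongue 16 mm wide to 136 mm, with the catch on it
- catch_grip (a point): point midway between the catch buttons on the plate's tongue, 116 mm from the hinge axis, 45 mm above the worktop when shut (box x = -48 mm): pinch here, fingers closing along box y; the plate then pivots freely between the fingers as it swings. Top of the catch 6 mm above this point. Fixed catch posts begin 18 mm further from the hinge
- button_far (a joint): inward travel in m of the catch button on the box's +y side, away from the robot, 20 mm long, 14 mm high: 0 = sprung out (catch holds), 0.006 = fully in, free of its ledge from 0.0035. Spring 2 N out, 5 N in. Outer faces of the two buttons: 40 mm apart, 28 mm when both are in
- button_near (a joint): the same for the opposed button on the box's -y side, nearer the robot
- lid: loose white lid, 180 x 162 mm, 0.35 kg, right way up on the worktop. Origin at the centre of its underside, x along its long side, z up. Plug z = 0 to 8 mm with sloping lead-in, about 2 mm of play in the box mouth; rim plate z = 8 to 12, panel to 14.5 mm. Seated: origin 48 mm above the box's origin, x along the box's x (either way round). Its x starts roughly to the robot's right
- lid_grip (a point): middle of the lid's grip bar: bar along lid x, 84 mm long, 16 mm wide (y), rising 20 mm above the panel; this point is at lid z = 25 mm, the bar's top at z = 35 mm
- clip_left (a joint): angle in rad of the lid's left clip (44 mm wide, 25 mm long), hinged at lid x = -91, z = 12 mm: 0 = folded down, snapped; 1.57 = straight out sideways; up to 2.3. Stays where left (0.014 N m). Snapped, its free end is 4 mm outside and 25 mm below its hinge, 35 mm above the worktop. With the lid seated, swing it down from outside and press its free end inwards (3 to 10 N) until it snaps
- clip_right (a joint): angle in rad of the lid's right clip (44 mm wide, 25 mm long), hinged at lid x = +91, z = 12 mm: 0 = folded down, snapped; 1.57 = straight out sideways; up to 2.3. Stays where left (0.014 N m); otherwise as clip_left
- clip_far (a joint): angle in rad of the lid's far clip (44 mm wide, 25 mm long), hinged at lid y = +82, z = 12 mm: 0 = folded down, snapped; 1.57 = straight out sideways; up to 2.3. Stays where left (0.014 N m); otherwise as clip_left
- clip_near (a joint): angle in rad of the lid's near clip (44 mm wide, 25 mm long), hinged at lid y = -82, z = 12 mm: 0 = folded down, snapped; 1.57 = straight out sideways; up to 2.3. Stays where left (0.014 N m); otherwise as clip_left
- blood_tube_1: blood sample tube, 92 mm long, 12 g, clear body 13 mm in diameter, cap 16 mm across and 18 mm long at one end. Origin at the closed bottom, own z axis along the tube to the cap (cap z = 74 to 92 mm). Starts lying on the worktop, cap roughly to the robot's right; grip it across the body 36 to 46 mm from the bottom. Absent in some starts
- blood_tube_2: another such tube, as blood_tube_1
- blood_tube_3: another such tube, as blood_tube_1
- saline_bottle: small white reagent bottle with blue cap, 45 mm wide, 80 mm high, standing at the back; origin under its centre; leave alone
- iodine_bottle: brown bottle, 52 mm wide, 90 mm high, standing at the right; origin under its centre; leave alone
- label_roll: roll of labels, 64 mm wide, 32 mm high, lying at the back left; origin under its centre; leave alone
Not all that is in view belongs to the job. What is shaped like the blood_tube_3 but pink is not meant.

How it is judged:
By the outcome, as a careful person would: the job done as asked, in the order asked, and still so for the second after the job is handed in, with the robot touching nothing.
Of blood_tube_1, blood_tube_2, blood_tube_3 only 2 to 3 are there at a start; the rules pass over those that are not, and their reading is None.
At some moment in a run one of blood_tube_1, blood_tube_2, blood_tube_3, lid may be knocked a few centimetres aside while the robot is not near it.
It also fails if it takes over 208 s, if anything falls off the work surface, if the arm or the gripper's body presses on something with over 40 N, if the wrist force passes 120 N, or if a joint passes its speed limit or range.

ROBOT

A 7-joint arm with a two-finger parallel gripper is mounted at the origin on a cart in front of the work surface, level with it; the furniture and walls round the work are solid. World frame = base frame: x ahead of the robot, y to its left, z up, the work surface at z = 0. Lengths are in m, angles in rad, forces in N, time in s.
With the tool pointing down it reaches from about 0.4 to 0.9 m from the base axis. Payload 5.6 kg.
Tool frame: the origin (TCP) lies midway between the tips of the shut fingers; the grasp point (between the pads) lies 19 mm behind it (robot.grip_depth is the distance from the TCP to the grasp point, in m); z points along the fingers, y is the direction in which the jaws open and shut (so a half turn about z gives the same grasp; the last joint's range is limited). The gripper opens to 92 mm and grips with 3 to 60 N. Pads are 20 mm wide; open, the fingers measure 128 mm over their backs; the gripper's body (75 mm by 189 mm) begins 69 mm behind the grasp point.
Start: joints at [-1.239, 0.468, -0.012, 1.603, 0.006, 1.071, -0.056], TCP at [0.238, 0.605, 0.215] pointing down, gripper open.
Joint ranges: [-2.53, 2.53], [-0.31, 2.02], [-1.57, 1.55], [0.28, 2.44], [-1.29, 4.43], [0.15, 1.84], [-2.92, 2.92]. Speed limits (rad/s): [2.57, 2.57, 3.14, 3.14, 3.14, 3.14, 3.14].

INTERFACE

Orientations are given as a unit quaternion [w, x, y, z].
In Python, from rig import readout, optics, ticket, robot gives the robot as it stands.
- The arm moves only by the shell command python3 -m creep 'ROWS' [FORCE]. ROWS is JSON, a list that holds one entry, the list of rows, each a list of 7 numbers: the shift along the tool's x, y, z in mm, then the turn, a rotation vector about the tool's x, y, z in degrees, then the finger opening in mm, from 0 to 91.9. In form: [[[dx, dy, dz, rx, ry, rz, claw], ...]]. A call has 1 to 5 rows; each row is the pose to reach, as a shift and turn from the pose commanded when the call began, along the tool's axes at that moment; what a row does not reach only later rows make up. A row lasts 1/12 s, in which the tool goes at most 41.7 mm and 7.16 degrees, less where a joint would pass 70% of its speed; a pose out of reach is approached as far as the arm can. A call with a gripper value outside its range is refused whole. The fingers move at their own pace and stop on an object; FORCE is the grip in N (left out, the last holds). Time passes only in rows, so rows that repeat a pose let the fingers close. It gives the time, the measured TCP pose, the force and the opening at its end, in the units of the state.
- readout.state(): the state, without advancing time (a new reading comes with each control period).
- optics.read_camera(name): name is "scene" or "top" or "wrist"; returns the picture (420x560x3 uint8, blue, green, red); there is no depth.
- optics.camera_info(name): a dict with "K" (3x3 intrinsics, pixels), "dist_coeffs" ([k1, k2, p1, p2, k3] as OpenCV has them; the pictures are not rectified), "R" (3x3) and "t" (3): a world point X has camera coordinates R X + t; the wrist camera has in their place "hand_eye" (4x4, takes a point from camera to tool coordinates, whose origin is the TCP and whose axes are the flange's). Camera axes: x right, y down, z forward; pixel columns grow to the right and rows downward; lengths in m; the calibration is good to about 2 mm. A picture is of the moment at which its call begins: read the wrist's pose just before it. camera_info takes no time and is no camera call.
- ticket.close_job(): hands the job in, once; it reports no verdict.
The state is a dict: "time": time; "joint_pos": joint angles; "qvel": joint speeds; "tau": joint torques, N m; "ee_pos": TCP position; "tool_rot": TCP orientation; "wrist_force": force on the tool from outside, world axes, zero at the start; "moment": the same for the moment, N m; "finger_gap": opening from 0.0 (shut) to 1.0 (fully open).
Only numpy, scipy, OpenCV 4.12 (cv2) and the standard library are available. Lean on these libraries where they do the work, as an engineer would, in place of code of your own. Each camera call takes 0.05 s, during which the arm holds its last target. There are 200 camera calls.

## Working session

There is one attempt and no reset: what is moved stays moved. The work goes in short steps, Python scripts to look and compute and a shell command to move; the robot and the scene stay as the last step left them, time stands still between calls to the robot, and variables do not carry over. Pictures are saved under pics/ and viewed, about 12 in all and at most 16, crops included, and the job is handed in when it is done.

```bash
ls; mkdir -p pics
cat > h.py <<'E'
import numpy as np,cv2
from rig import readout,optics,ticket,robot
from scipy.spatial.transform import Rotation as Rn
def pose():
    s=readout.state(); q=np.array(s["tool_rot"]); T=np.eye(4)
    T[:3,:3]=Rn.from_quat(q[[1,2,3,0]]).as_matrix(); T[:3,3]=s["ee_pos"]; return T
def shot(name,fn=None):
    T=pose(); im=optics.read_camera(name)
    if fn: cv2.imwrite("pics/"+fn,im)
    return im,cam(name,T)
def cam(name,T=None):
    c=optics.camera_info(name); K=np.array(c["K"]); D=np.array(c["dist_coeffs"])
    if "hand_eye" in c:
        M=np.linalg.inv(T@np.array(c["hand_eye"])); R,t=M[:3,:3],M[:3,3]
    else: R,t=np.array(c["R"]),np.array(c["t"]).ravel()
    return K,D,R,t
def ray(C,uv):
    K,D,R,t=C; p=cv2.undistortPoints(np.array(uv,float).reshape(-1,1,2),K,D)[:,0]
    d=(R.T@np.c_[p,np.ones(len(p))].T).T; return -R.T@t,d/np.linalg.norm(d,axis=1)[:,None]
def onplane(C,uv,z):
    o,d=ray(C,uv); return o+d*((z-o[2])/d[:,2])[:,None]
def proj(C,X):
    K,D,R,t=C; return cv2.projectPoints(np.array(X,float).reshape(-1,3),cv2.Rodrigues(R)[0],t,K,D)[0][:,0]
def tri(C1,u1,C2,u2):
    o1,d1=ray(C1,u1);o2,d2=ray(C2,u2);d1,d2=d1[0],d2[0]
    s=np.linalg.lstsq(np.c_[d1,-d2],o2-o1,rcond=None)[0]; a,b=o1+d1*s[0],o2+d2*s[1]
    return (a+b)/2,np.linalg.norm(a-b)
def st():
    s=readout.state(); T=pose(); print(round(s["time"],2),np.round(T[:3,3]*1000,1),"x",np.round(T[:3,0],3),"y",np.round(T[:3,1],3),"z",np.round(T[:3,2],3),"F",np.round(s["wrist_force"],1),"gap",round(s["finger_gap"]*91.9,1))
def rel(Tt):
    "shift mm/ turn deg in the current tool frame to reach target pose"
    T=np.linalg.inv(pose())@Tt; return np.round(T[:3,3]*1000,1),np.round(np.degrees(Rn.from_matrix(T[:3,:3]).as_rotvec()),1)
E
python3 - <<'E'
from h import *
st()
a,C=shot("top","top0.png"); b,_=shot("scene","scene0.png")
print(robot.grip_depth, cam("top")[2:], cam("scene")[2:],optics.camera_info("wrist")["hand_eye"])
E
```

```text
pics
0.0 [237.8 604.3 213.6] x [-0.931  0.366 -0.   ] y [ 0.366  0.931 -0.002] z [-0.    -0.002 -1.   ] F [-0.6 -0.1 -0.6] gap 92.0
0.0187 (array([[ 0.01393099, -0.99989663, -0.00355687],
       [-0.99689594, -0.01361334, -0.07754454],
       [ 0.0774881 ,  0.0046261 , -0.99698254]]), array([0.00931197, 0.50515008, 1.3081548 ])) (array([[-0.56046598, -0.82816563,  0.00442481],
       [-0.58078193,  0.38922754, -0.71497851],
       [ 0.59039836, -0.40329098, -0.69913243]]), array([0.29629587, 0.35158466, 1.00249206])) [[ 3.25844345e-04 -9.62675215e-01 -2.70659055e-01  7.61619792e-02]
 [ 9.99999945e-01  2.98430266e-04  1.42440856e-04  6.61019105e-04]
 [-5.63514275e-05 -2.70659087e-01  9.62675260e-01 -1.69854300e-01]
 [ 0.00000000e+00  0.00000000e+00  0.00000000e+00  1.00000000e+00]]
```

View pics/top0.png

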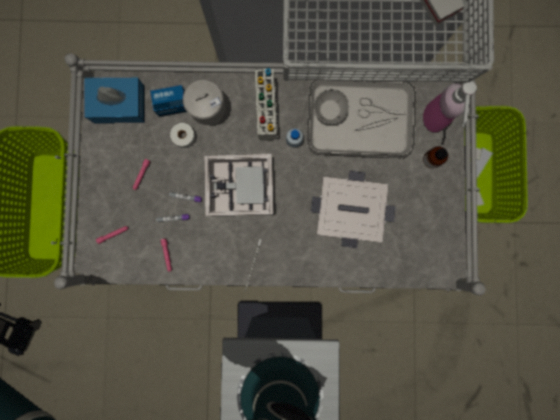

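View pics/scene0.png

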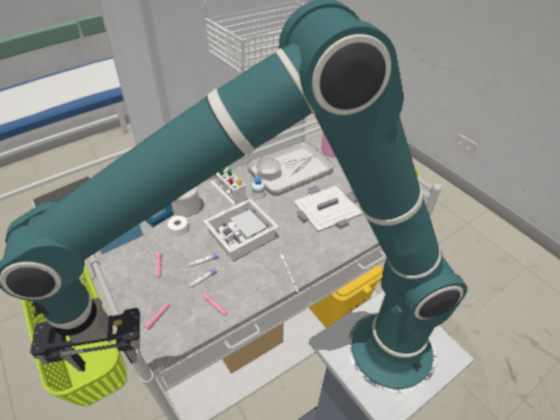

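Run:
```python
import cv2,numpy as np
a=cv2.imread("pics/top0.png")
c=cv2.resize(a[140:285,90:290],None,fx=4,fy=4,interpolation=cv2.INTER_CUBIC)
cv2.imwrite("pics/crop1.png",c)
```

```text
(no output)
```

View pics/crop1.png

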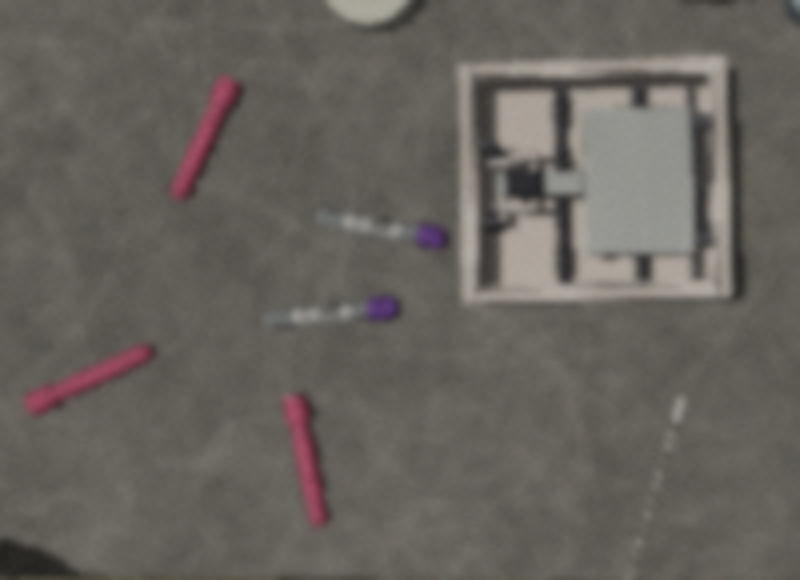

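Run:
```python
from h import *
a=cv2.imread("pics/top0.png"); C=cam("top"); s=cv2.imread("pics/scene0.png"); Cs=cam("scene")
hsv=cv2.cvtColor(a,cv2.COLOR_BGR2HSV)
m=((hsv[...,2]>120)).astype(np.uint8)
def rect(x0,y0,x1,y1,z):
    k=np.zeros_like(m);k[y0:y1,x0:x1]=m[y0:y1,x0:x1]
    c=max(cv2.findContours(k,cv2.RETR_EXTERNAL,cv2.CHAIN_APPROX_NONE)[0],key=cv2.contourArea)
    P=onplane(C,c[:,0].astype(float),z)[:,:2]*1000
    r=cv2.minAreaRect(P.astype(np.float32)); print(np.round(r[0],1),np.round(r[1],1),round(r[2],2)); return r
rect(195,145,285,225,.056); rect(305,165,400,250,.012)
for nm,im,CC in (("top",a,C),("scene",s,Cs)):
    h=cv2.cvtColor(im,cv2.COLOR_BGR2HSV)
    p=((h[...,0]>120)&(h[...,0]<150)&(h[...,1]>90)).astype(np.uint8)
    n,l,stt,cen=cv2.connectedComponentsWithStats(p)
    for i in range(1,n):
        if stt[i,4]>8: print(nm,np.round(cen[i],1),stt[i,4],np.round(onplane(CC,cen[i],.008)*1000,1))
# bottoms of tubes in top
for u in ((90+320/4,140+215/4),(90+266/4,140+320/4)): print(np.round(onplane(C,u,.0065)*1000,1))
```

```text
[569.4 118.2] [165.2 181.1] 2.7
[ 510.3 -194. ] [181.5 163.5] 83.93
top [197.5 198.8] 25 [[533.4 234.2   8. ]]
top [185.2 216.6] 25 [[483.3 266.8   8. ]]
[[546.5 311.    6.5]]
[[473.  346.1   6.5]]
```

```bash
cat >> h.py <<'E'
def D(x,y,z,yaw):
    T=np.eye(4); a=np.radians(yaw); T[:3,0]=[np.cos(a),np.sin(a),0]; T[:3,2]=[0,0,-1]; T[:3,1]=np.cross(T[:3,2],T[:3,0]); T[:3,3]=np.array([x,y,z])/1000; return T
def plan(*Ts,T0=None):
    T0=pose() if T0 is None else T0
    for Tt in Ts:
        M=np.linalg.inv(T0)@Tt; t=M[:3,3]*1000; r=np.degrees(Rn.from_matrix(M[:3,:3]).as_rotvec())
        n=max(np.linalg.norm(t)/41.7,np.linalg.norm(r)/7.16)
        print(np.round(t,1).tolist(),np.round(r,1).tolist(),"rows",round(n,1)); T0=Tt
E
python3 - <<'E'
from h import *
print(np.round(cam("wrist",pose())[0],1).tolist())
V=D(569,140,260,92.7)
plan(D(360,440,260,124),D(569,140,260,92.7))
plan(D(348,449,237,124.8),D(458,294,260,92.7),V)
E
```

```text
[[356.1, 0.0, 280.7], [0.0, 356.1, 209.2], [0.0, 0.0, 1.0]]
[-173.9, -108.3, -46.1] [-0.1, 0.0, 34.5] rows 5.0
[-365.6, 5.5, 0.0] [0.0, 0.0, 31.3] rows 8.8
[-159.4, -104.3, -23.1] [-0.1, 0.0, 33.7] rows 4.7
[-190.1, 1.9, -23.0] [0.0, 0.0, 32.1] rows 4.6
[-159.1, 103.6, 0.0] [0.0, 0.0, 0.0] rows 4.6
```

```bash
python3 -m creep '[[[-160,-104,-23,0,0,34,91],[-160,-104,-23,0,0,34,91],[-160,-104,-23,0,0,34,91],[-160,-104,-23,0,0,34,91],[-160,-104,-23,0,0,34,91]]]' 20
python3 -m creep '[[[-190,2,-23,0,0,32,70],[-190,2,-23,0,0,32,70],[-190,2,-23,0,0,32,70],[-190,2,-23,0,0,32,70],[-190,2,-23,0,0,32,70]]]'
python3 -m creep '[[[-159,104,0,0,0,0,70],[-159,104,0,0,0,0,70],[-159,104,0,0,0,0,70],[-159,104,0,0,0,0,70],[-159,104,0,0,0,0,70]]]'
python3 -m creep '[[[0,0,0,0,0,0,60],[0,0,0,0,0,0,60],[0,0,0,0,0,0,60]]]'
python3 -c "
from h import *
st(); T=pose(); np.save('T1.npy',T); shot('wrist','w1.png')"
```

```text
time: 0.52
ee_pos: [0.3518, 0.4453, 0.2379]
tool_rot: [0.001, 0.47, 0.883, -0.0]
wrist_force: [0.3, -0.2, 0.3]
finger_gap: 0.988
time: 0.93
ee_pos: [0.4607, 0.2895, 0.2612]
tool_rot: [0.001, 0.695, 0.719, 0.0]
wrist_force: [0.4, -0.2, -0.9]
finger_gap: 0.764
time: 1.35
ee_pos: [0.571, 0.1346, 0.2606]
tool_rot: [0.001, 0.693, 0.721, -0.0]
wrist_force: [-0.8, 0.7, -0.5]
finger_gap: 0.761
time: 1.6
ee_pos: [0.5683, 0.1408, 0.2601]
tool_rot: [-0.001, 0.691, 0.723, -0.0]
wrist_force: [0.8, 0.1, 0.3]
finger_gap: 0.654
1.6 [568.3 140.8 260.1] x [-0.045  0.999  0.   ] y [ 0.999  0.045 -0.001] z [-0.001  0.    -1.   ] F [0.8 0.1 0.3] gap 60.1
```

View pics/w1.png

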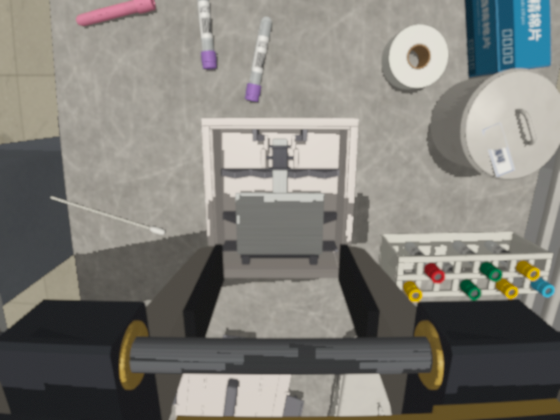

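```bash
python3 -m creep '[[[90,-18,40,0,0,0,60],[90,-18,40,0,0,0,60],[90,-18,40,0,0,0,60],[90,-18,40,0,0,0,60],[90,-18,40,0,0,0,60]]]'
python3 -m creep '[[[0,0,0,0,0,0,60],[0,0,0,0,0,0,60],[0,0,0,0,0,0,60]]]' 
python3 -c "
from h import *
st(); T=pose(); np.save('T2.npy',T); a,_=shot('wrist','w2.png')
cv2.imwrite('pics/w2b.png',cv2.resize(a[:,100:460],None,fx=1.42,fy=1.42,interpolation=cv2.INTER_CUBIC))"
```

```text
time: 2.07
ee_pos: [0.5458, 0.2309, 0.2201]
tool_rot: [-0.0, 0.69, 0.724, -0.001]
wrist_force: [-0.0, 0.1, 0.3]
finger_gap: 0.654
time: 2.32
ee_pos: [0.5478, 0.2277, 0.2214]
tool_rot: [0.0, 0.692, 0.722, 0.001]
wrist_force: [-0.3, 0.6, -0.0]
finger_gap: 0.654
2.32 [547.8 227.7 221.4] x [-0.042  0.999  0.   ] y [0.999 0.042 0.001] z [ 0.001  0.    -1.   ] F [-0.3  0.6 -0. ] gap 60.1
```

View pics/w2.png

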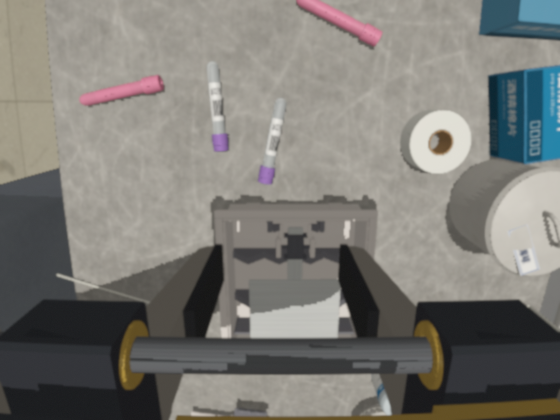

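Run:
```python
from h import *
T1,T2=np.load('T1.npy'),np.load('T2.npy'); C1,C2=cam('wrist',T1),cam('wrist',T2)
a,b=cv2.imread('pics/w1.png'),cv2.imread('pics/w2.png')
def caps(im):
    h=cv2.cvtColor(im,cv2.COLOR_BGR2HSV); p=((h[...,0]>122)&(h[...,0]<150)&(h[...,1]>90)).astype(np.uint8)
    n,l,s,c=cv2.connectedComponentsWithStats(p); return [c[i] for i in range(1,n) if s[i,4]>60]
k1,k2=sorted(caps(a),key=lambda c:c[0]),sorted(caps(b),key=lambda c:c[0]); print(np.round(k1,1).tolist(),np.round(k2,1).tolist())
for u,v in zip(k1,k2): X,e=tri(C1,u,C2,v); print('cap',np.round(X*1000,1),round(e*1000,1))
bots=[(212.5,63),(282,98)]
for u in bots: print('bottom',np.round(onplane(C2,u,.0065)*1000,1))
for n,u,v in (('c1',(203,119),(215,200)),('c2',(357,118),(376,200)),('catch',(281,157),(295,243)),('plate tl',(236,194),(249,279)),('plate tr',(324,192),(339,279))):
    X,e=tri(C1,u,C2,v); print(n,np.round(X*1000,1),round(e*1000,1))
print(np.round(proj(C2,[[.5694+.081*.999-.09*.047,.118+.09,.056],[.5694-.081*.999-.09*.047,.118+.09,.056]]),1))
z=np.vstack([cv2.resize(a[105:275,190:370],None,fx=4,fy=4,interpolation=cv2.INTER_CUBIC)[:520]])
zz=cv2.resize(b[185:335,205:385],None,fx=4,fy=4,interpolation=cv2.INTER_CUBIC)
cv2.imwrite('pics/z.png',cv2.convertScaleAbs(z,alpha=1.5)); cv2.imwrite('pics/zz.png',zz)
```

```text
[[211.6, 60.8]] [[223.9, 141.6]]
cap [484.6 268.4   1.8] 1.0
bottom [[473.7 348.2   6.5]]
bottom [[546.  316.3   6.5]]
c1 [475.1 203.3   4.3] 1.0
c2 [653.2 212.9  12.9] 1.8
catch [567.  166.   30.7] 1.1
plate tl [517.7 121.6  32.3] 0.3
plate tr [616.5 130.5  41.7] 1.5
[[378.6 215.4]
 [214.5 208.8]]
```

View pics/z.png

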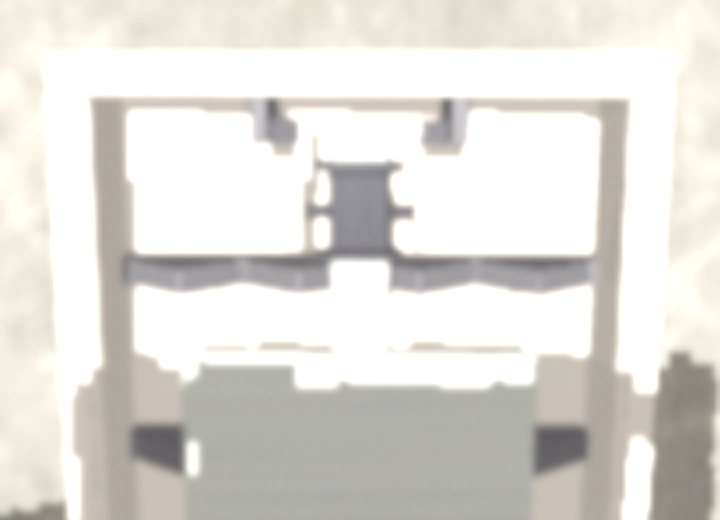

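View pics/zz.png

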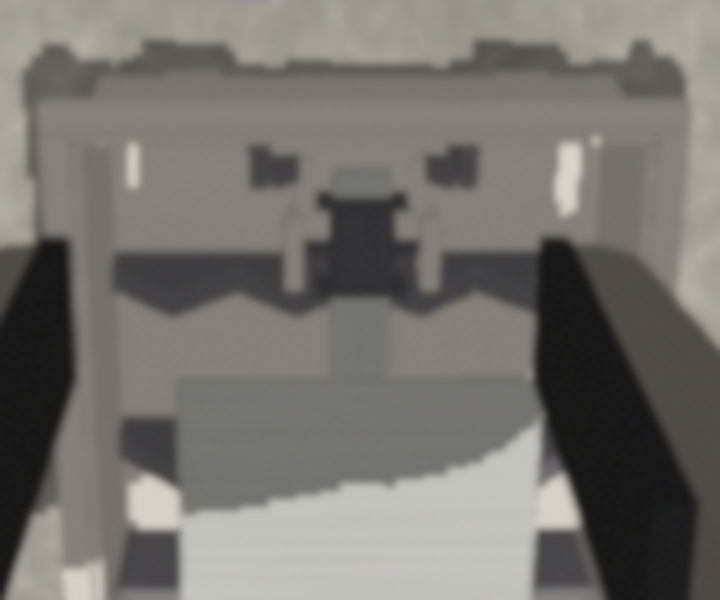

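Run:
```python
from h import *
C1,C2=cam('wrist',np.load('T1.npy')),cam('wrist',np.load('T2.npy'))
P={}
for n,u,v in (('c1',(201.3,117.5),(215.5,210.5)),('c2',(359.5,117.5),(377,210.5)),('catch',(280,157.5),(295.5,246.5)),('plate tl',(236.2,192.5),(249.5,279.5)),('plate tr',(323.7,192.5),(339.2,279.5))):
    X,e=tri(C1,u,C2,v); P[n]=X; print(n,np.round(X*1000,1),round(e*1000,1))
for C,uv in ((C1,[(201.3,117.5),(359.5,117.5)]),(C2,[(215.5,210.5),(377,210.5)])): 
    p=onplane(C,uv,.056)*1000; d=p[1]-p[0]; print(np.round(p,1).tolist(),np.hypot(*d[:2]).round(1),np.degrees(np.arctan2(d[1],d[0])).round(2))
print('plate 43?', [np.round(onplane(C,uv,.044)*1000,1).tolist() for C,uv in ((C1,[(236.2,192.5),(323.7,192.5)]),(C2,[(249.5,279.5),(339.2,279.5)]))])
print('catch', [np.round(onplane(C,uv,.051)*1000,1).tolist() for C,uv in ((C1,(280,157.5)),(C2,(295.5,246.5)))])
```

```text
c1 [484.8 206.6  57.4] 1.3
c2 [644.7 213.5  56.8] 2.2
catch [566.4 167.3  44.4] 0.0
plate tl [518.9 125.4  40.9] 0.3
plate tr [616.5 130.1  42.1] 1.0
[[483.9, 206.4, 56.0], [645.9, 213.8, 56.0]] 162.2 2.59
[[485.2, 206.3, 56.0], [643.9, 213.0, 56.0]] 158.8 2.42
plate 43? [[[519.4, 126.2, 44.0], [616.7, 130.6, 44.0]], [[519.0, 127.0, 44.0], [615.6, 130.9, 44.0]]]
catch [[[566.4, 168.2, 51.0]], [[566.0, 169.9, 51.0]]]
```

Run:
```python
from h import *
st(); plan(D(566.5,167.7,110,92.6),D(566.5,167.7,27,92.6))
```

```text
2.37 [547.7 227.8 221.2] x [-0.042  0.999  0.   ] y [0.999 0.042 0.001] z [ 0.001  0.    -1.   ] F [-0.2 -0.9 -0.4] gap 60.0
[-60.9, 16.1, 111.2] [0.1, -0.0, -0.2] rows 3.1
[0.0, 0.0, 83.0] [0.0, 0.0, 0.0] rows 2.0
```

```bash
python3 -m creep '[[[-61,16,111,0,0,0,60],[-61,16,111,0,0,0,60],[-61,16,111,0,0,0,60],[-61,16,111,0,0,0,60],[-61,16,111,0,0,0,60]]]'
python3 -m creep '[[[0,0,0,0,0,0,60],[0,0,0,0,0,0,60],[0,0,0,0,0,0,60],[0,0,0,0,0,0,60]]]'
python3 - <<'E'
from h import *
st(); plan(D(566.5,167.7,27,92.6))
E
```

```text
time: 2.78
ee_pos: [0.5651, 0.1662, 0.1081]
tool_rot: [-0.0, 0.693, 0.721, -0.002]
wrist_force: [-0.7, -0.2, 0.5]
finger_gap: 0.652
time: 3.12
ee_pos: [0.5665, 0.1702, 0.1113]
tool_rot: [0.0, 0.691, 0.723, 0.002]
wrist_force: [1.0, -0.7, -0.1]
finger_gap: 0.653
3.12 [566.5 170.2 111.3] x [-0.046  0.999  0.002] y [0.999 0.046 0.003] z [ 0.003  0.002 -1.   ] F [ 1.  -0.7 -0.1] gap 60.0
[-2.6, -0.3, 84.3] [0.2, -0.1, 0.0] rows 2.0
```

```bash
python3 -m creep '[[[-2,0,20,0,0,0,60],[-2,0,40,0,0,0,60],[-2,0,60,0,0,0,60],[-2,0,75,0,0,0,60],[-2,0,84,0,0,0,60]]]'
python3 -m creep '[[[0,0,0,0,0,0,60],[0,0,0,0,0,0,60]]]'
python3 -m creep '[[[0,0,0,0,0,0,45],[0,0,0,0,0,0,35],[0,0,0,0,0,0,20],[0,0,0,0,0,0,20],[0,0,0,0,0,0,20]]]' 25
python3 -m creep '[[[0,0,0,0,0,0,20],[0,0,0,0,0,0,20],[0,0,0,0,0,0,20]]]'
python3 -c "
from h import *
st()"
```

```text
time: 3.53
ee_pos: [0.5652, 0.1674, 0.0247]
tool_rot: [-0.0, 0.691, 0.723, -0.0]
wrist_force: [-0.1, 0.4, -0.1]
finger_gap: 0.653
time: 3.7
ee_pos: [0.5661, 0.1671, 0.0261]
tool_rot: [0.0, 0.691, 0.723, 0.0]
wrist_force: [0.6, -0.3, -0.3]
finger_gap: 0.653
time: 4.12
ee_pos: [0.5662, 0.1671, 0.0263]
tool_rot: [0.0, 0.691, 0.723, 0.001]
wrist_force: [-0.8, 1.0, 3.5]
finger_gap: 0.313
time: 4.37
ee_pos: [0.5657, 0.1673, 0.0262]
tool_rot: [-0.0, 0.691, 0.723, 0.0]
wrist_force: [-2.2, 0.6, 6.0]
finger_gap: 0.255
4.37 [565.7 167.3  26.2] x [-0.044  0.999  0.001] y [ 0.999  0.044 -0.   ] z [-0.     0.001 -1.   ] F [-2.2  0.6  6. ] gap 23.5
```

```bash
python3 -m creep '[[[0,0,0,0,0,0,20],[0,0,0,0,0,0,20],[0,0,0,0,0,0,20]]]'; python3 -c "
from h import *
a,_=shot('wrist'); cv2.imwrite('pics/w3.png',cv2.resize(a[100:340,130:430],None,fx=2.5,fy=2.5,interpolation=cv2.INTER_CUBIC))"
```

```text
time: 4.62
ee_pos: [0.5657, 0.1673, 0.0261]
tool_rot: [-0.0, 0.691, 0.723, 0.0]
wrist_force: [-2.6, 0.9, 5.0]
finger_gap: 0.257
```

View pics/w3.png

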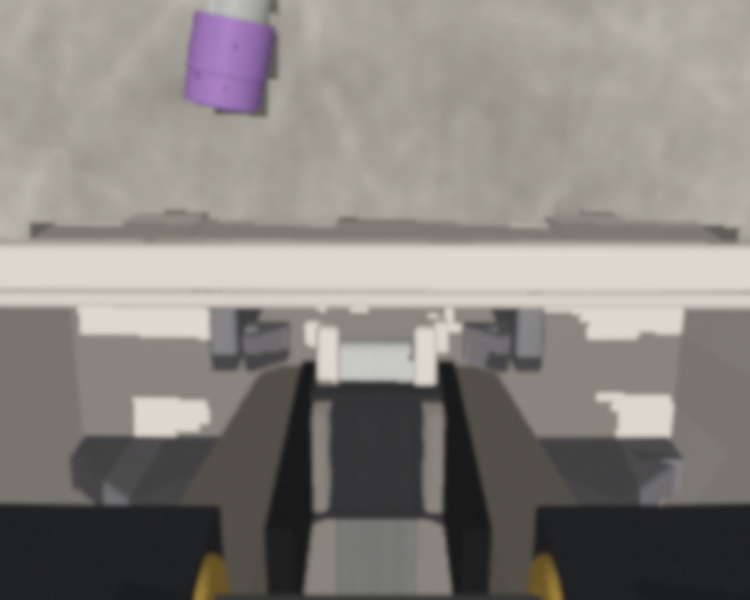

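Run:
```python
import numpy as np
f=lambda d:np.array([-( -116*np.cos(d)+5*np.sin(d)),-(116*np.sin(d)+5*np.cos(d))])
for g in ([0,3,8,14,21,29],[29,37,45,53,61,69],[69,77,85,93,101,109]):
    p=[f(np.radians(a)) for a in g]; print([np.round(q-p[0],0).tolist() for q in p[1:]])
```

```text
[[-0.0, -6.0], [-2.0, -16.0], [-5.0, -28.0], [-9.0, -41.0], [-17.0, -56.0]]
[[-9.0, -13.0], [-21.0, -25.0], [-33.0, -35.0], [-47.0, -43.0], [-62.0, -49.0]]
[[-16.0, -4.0], [-32.0, -6.0], [-48.0, -5.0], [-64.0, -3.0], [-79.0, 2.0]]
```

```bash
python3 -m creep '[[[0,0,-6,0,0,0,20],[-2,0,-16,0,0,0,20],[-5,0,-28,0,0,0,20],[-9,0,-41,0,0,0,20],[-17,0,-56,0,0,0,20]]]'
python3 -m creep '[[[-9,0,-13,0,0,0,20],[-21,0,-25,0,0,0,20],[-33,0,-35,0,0,0,20],[-47,0,-43,0,0,0,20],[-62,0,-49,0,0,0,20]]]'
python3 -m creep '[[[-16,0,-4,0,0,0,20],[-32,0,-6,0,0,0,20],[-48,0,-5,0,0,0,20],[-64,0,-3,0,0,0,20],[-79,0,2,0,0,0,20]]]'
python3 -m creep '[[[0,0,0,0,0,0,20],[0,0,0,0,0,0,20]]]'
python3 -c "
from h import *
st(); shot('top','top1.png')"
```

```text
time: 5.08
ee_pos: [0.5662, 0.1501, 0.0828]
tool_rot: [-0.0, 0.691, 0.723, -0.0]
wrist_force: [0.0, 2.3, -2.2]
finger_gap: 0.253
time: 5.5
ee_pos: [0.5691, 0.0877, 0.1327]
tool_rot: [-0.001, 0.691, 0.723, 0.001]
wrist_force: [-4.2, 4.9, 4.7]
finger_gap: 0.253
time: 5.92
ee_pos: [0.5725, 0.0055, 0.1304]
tool_rot: [0.0, 0.692, 0.722, -0.0]
wrist_force: [-3.5, 0.8, 4.4]
finger_gap: 0.252
time: 6.08
ee_pos: [0.5726, 0.0043, 0.1299]
tool_rot: [0.001, 0.693, 0.721, -0.001]
wrist_force: [-4.6, -5.8, 9.6]
finger_gap: 0.251
6.08 [572.6   4.3 129.9] x [-0.04   0.999 -0.003] y [ 0.999  0.04  -0.   ] z [ 0.    -0.003 -1.   ] F [-4.6 -5.8  9.6] gap 23.1
```

```bash
python3 -m creep '[[[0,0,0,0,0,0,50],[0,0,0,0,0,0,50],[0,0,0,0,0,0,50],[0,0,-40,0,0,0,50],[0,0,-75,0,0,0,50]]]'
python3 -m creep '[[[200,-45,0,0,0,0,50],[200,-45,0,0,0,0,50],[200,-45,0,0,0,0,50],[200,-45,0,0,0,0,50],[200,-45,0,0,0,0,50]]]'
python3 -m creep '[[[50,-20,30,0,0,0,50],[50,-20,30,0,0,0,50],[50,-20,30,0,0,0,50],[50,-20,30,0,0,0,50],[50,-20,30,0,0,0,50]]]'
python3 -c "
from h import *
st(); T=pose(); np.save('T4.npy',T); a,_=shot('wrist','w4.png'); st()"
```

```text
time: 6.55
ee_pos: [0.5717, 0.0085, 0.2033]
tool_rot: [-0.001, 0.691, 0.722, -0.002]
wrist_force: [1.2, 0.1, 1.0]
finger_gap: 0.546
time: 6.97
ee_pos: [0.5181, 0.2091, 0.204]
tool_rot: [0.0, 0.691, 0.723, 0.0]
wrist_force: [0.8, 0.2, -0.8]
finger_gap: 0.547
time: 7.38
ee_pos: [0.4978, 0.2546, 0.1741]
tool_rot: [0.001, 0.692, 0.722, 0.0]
wrist_force: [-0.1, -0.0, 0.6]
finger_gap: 0.541
7.38 [497.8 254.6 174.1] x [-0.043  0.999 -0.001] y [0.999 0.043 0.001] z [ 0.001 -0.001 -1.   ] F [-0.1 -0.   0.6] gap 49.8
7.43 [498.1 254.2 174.3] x [-0.042  0.999 -0.   ] y [0.999 0.042 0.002] z [ 0.002 -0.    -1.   ] F [ 0.2 -0.8 -0.9] gap 50.2
```

View pics/w4.png

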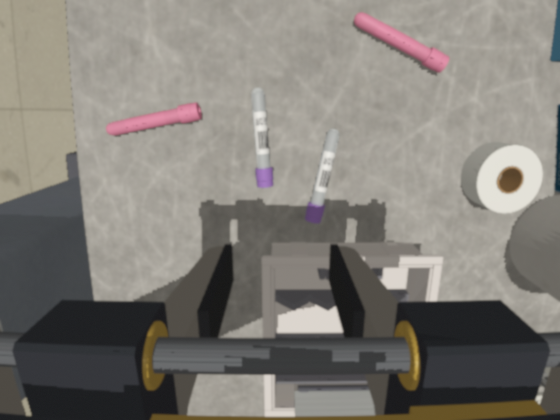

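Run:
```python
from h import *
C2,C4=cam('wrist',np.load('T2.npy')),cam('wrist',np.load('T4.npy'))
for n,u2,v2,u4,v4 in (('A',(212.5,63),(221,151),(258,89),(265,187.5)),('B',(282,98),(266,183.5),(334,130),(315,221.5))):
    X,e=tri(C2,u2,C4,u4);Y,f=tri(C2,v2,C4,v4); print(n,np.round(X*1000,1),np.round(Y*1000,1),round(e*1000,1),round(f*1000,1))
    b=onplane(C4,u4,.007)[0]*1000;c=onplane(C4,v4,.008)[0]*1000; d=(c-b)[:2]; L=np.hypot(*d); d/=L
    g=b[:2]+36*d; print(' bot',np.round(b,1),'cap end',np.round(c,1),'L',round(L,1),'grip36',np.round(g,1),'tool x yaw (=-d)',round(np.degrees(np.arctan2(-d[1],-d[0])),1))
```

```text
A [473.6 348.5   5.4] [483.4 259.1  12.2] 0.4 0.7
 bot [473.7 348.6   7. ] cap end [483.  257.9   8. ] L 91.1 grip36 [477.4 312.8] tool x yaw (=-d) 95.9
B [545.7 315.7   6.8] [532.8 226.7  12.6] 1.3 1.0
 bot [545.3 315.2   7. ] cap end [533.6 225.7   8. ] L 90.2 grip36 [540.6 279.5] tool x yaw (=-d) 82.5
```

Run:
```python
from h import *
plan(D(477.4,312.8,60,95.9),D(477.4,312.8,3,95.9))
```

```text
[59.4, -18.5, 114.3] [0.1, 0.0, -3.5] rows 3.1
[0.0, 0.0, 57.0] [0.0, 0.0, 0.0] rows 1.4
```

```bash
python3 -m creep '[[[59,-18,114,0,0,-3.5,40],[59,-18,114,0,0,-3.5,40],[59,-18,114,0,0,-3.5,40],[59,-18,114,0,0,-3.5,40],[59,-18,114,0,0,-3.5,40]]]'
python3 -m creep '[[[0,0,0,0,0,0,40],[0,0,0,0,0,0,40],[0,0,0,0,0,0,40],[0,0,0,0,0,0,40]]]'
python3 - <<'E'
from h import *
st(); plan(D(477.4,312.8,3,95.9)); shot('wrist','w5.png')
E
```

```text
time: 7.85
ee_pos: [0.4756, 0.3127, 0.0581]
tool_rot: [-0.0, 0.669, 0.743, -0.002]
wrist_force: [-0.2, -0.7, 0.4]
finger_gap: 0.435
time: 8.18
ee_pos: [0.4779, 0.3136, 0.0615]
tool_rot: [0.0, 0.67, 0.743, 0.002]
wrist_force: [-0.5, -0.9, -0.0]
finger_gap: 0.436
8.18 [477.9 313.6  61.5] x [-0.103  0.995  0.002] y [0.995 0.103 0.003] z [ 0.003  0.002 -1.   ] F [-0.5 -0.9 -0. ] gap 40.0
[-0.8, -0.7, 58.5] [0.2, -0.1, 0.0] rows 1.4
```

```bash
python3 -m creep '[[[-1,-1,20,0,0,0,40],[-1,-1,38,0,0,0,40],[-1,-1,50,0,0,0,40],[-1,-1,56,0,0,0,40],[-1,-1,58,0,0,0,40]]]'
python3 -m creep '[[[0,0,0,0,0,0,40],[0,0,0,0,0,0,30],[0,0,0,0,0,0,10],[0,0,0,0,0,0,10],[0,0,0,0,0,0,10]]]' 10
python3 -m creep '[[[0,0,0,0,0,0,8],[0,0,0,0,0,0,8],[0,0,0,0,0,0,8]]]'
python3 -m creep '[[[0,0,-15,0,0,0,8],[0,0,-40,0,0,0,8],[0,0,-75,0,0,0,8],[0,0,-115,0,0,0,8],[0,0,-115,0,0,0,8]]]'
python3 - <<'E'
from h import *
st(); plan(D(495,200,116,94),D(534.8,117.2,110,92.6),D(534.8,117.2,50,92.6),D(534.8,117.2,23,92.6))
E
```

```text
time: 8.65
ee_pos: [0.4751, 0.3124, 0.0008]
tool_rot: [-0.0, 0.669, 0.743, -0.001]
wrist_force: [0.4, 1.1, 0.7]
finger_gap: 0.435
time: 9.07
ee_pos: [0.4757, 0.3131, 0.0022]
tool_rot: [0.0, 0.669, 0.743, 0.001]
wrist_force: [0.3, 0.2, 0.3]
finger_gap: 0.168
time: 9.32
ee_pos: [0.4756, 0.3131, 0.002]
tool_rot: [0.0, 0.669, 0.743, 0.0]
wrist_force: [-0.9, 0.0, 1.8]
finger_gap: 0.132
time: 9.73
ee_pos: [0.4793, 0.3152, 0.1234]
tool_rot: [0.001, 0.669, 0.743, 0.006]
wrist_force: [1.1, 0.9, 0.1]
finger_gap: 0.134
9.73 [479.3 315.2 123.4] x [-0.104  0.995  0.006] y [0.994 0.104 0.01 ] z [ 0.009  0.007 -1.   ] F [1.1 0.9 0.1] gap 12.3
[-116.2, 3.5, 6.7] [0.6, -0.4, 2.0] rows 2.8
[-85.4, 33.9, 6.0] [0.0, 0.0, 1.4] rows 2.2
[0.0, 0.0, 60.0] [0.0, 0.0, 0.0] rows 1.4
[0.0, 0.0, 27.0] [0.0, 0.0, 0.0] rows 0.6
```

```bash
python3 -m creep '[[[-116,3,7,0,0,2,8],[-116,3,7,0,0,2,8],[-116,3,7,0,0,2,8],[-116,3,7,0,0,2,8]]]'
python3 -m creep '[[[-85,34,6,0,0,1.4,8],[-85,34,6,0,0,1.4,8],[-85,34,6,0,0,1.4,8],[-85,34,6,0,0,1.4,8],[-85,34,6,0,0,1.4,8]]]'
python3 -m creep '[[[0,0,0,0,0,0,8],[0,0,0,0,0,0,8],[0,0,0,0,0,0,8],[0,0,0,0,0,0,8]]]'
python3 - <<'E'
from h import *
st(); plan(D(534.8,117.2,21.5,92.6)); shot('wrist','w6.png')
E
```

```text
time: 10.07
ee_pos: [0.4913, 0.1898, 0.1094]
tool_rot: [0.001, 0.685, 0.728, -0.001]
wrist_force: [-0.7, -0.2, -0.1]
finger_gap: 0.13
time: 10.48
ee_pos: [0.5301, 0.1155, 0.1033]
tool_rot: [-0.0, 0.691, 0.723, -0.0]
wrist_force: [-0.7, 0.7, -1.3]
finger_gap: 0.131
time: 10.82
ee_pos: [0.53, 0.1167, 0.1036]
tool_rot: [-0.0, 0.69, 0.724, 0.0]
wrist_force: [-0.4, -0.3, 0.4]
finger_gap: 0.132
10.82 [530.  116.7 103.6] x [-0.048  0.999  0.   ] y [ 0.999  0.048 -0.   ] z [-0.  0. -1.] F [-0.4 -0.3  0.4] gap 12.1
[0.3, 4.8, 82.1] [-0.0, -0.0, 0.1] rows 2.0
```

View pics/w6.png

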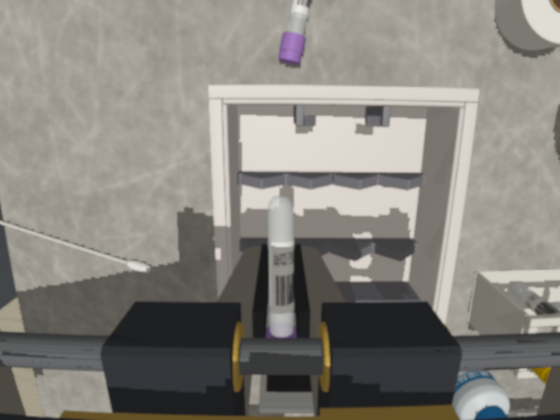

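```bash
cat >> h.py <<'E'
BC=np.array([568.7,119.7]); BY=2.6
def B(x,y,z):
    a=np.radians(BY); bx=np.array([np.sin(a),-np.cos(a)]); by=np.array([np.cos(a),np.sin(a)])
    return np.r_[BC+x*bx+y*by,z]/1000
E
python3 - <<'E'
from h import *
a=cv2.imread('pics/w6.png'); C=cam('wrist',D(530,116.7,103.6,92.75))
b=onplane(C,(280,197),.108+.0065)[0]*1000; print('tube bottom',np.round(b,1),'-> from tcp',np.round(b[1]-116.7,1))
uv=[(209,92),(476,91)]; p=onplane(C,uv,.056)*1000; d=(p[1]-p[0]); print(np.round(p,1).tolist(),np.hypot(*d[:2]).round(1),np.degrees(np.arctan2(d[1],d[0])).round(2))
for y in (-81,81): print('rim',np.round(proj(C,B(-90,y,56)),1).tolist())
pts=[B(-30,y,34) for y in (-51,-17,17,51)]+[B(-30,y,17) for y in (-34,0,34)]
q=proj(C,pts); print(np.round(q,1).tolist())
z=cv2.resize(a[80:260,200:480],None,fx=2.8,fy=2.8,interpolation=cv2.INTER_CUBIC)
for (u,v) in q: cv2.circle(z,(int((u-200+.5)*2.8),int((v-80+.5)*2.8)),3,(0,0,255),-1)
cv2.imwrite('pics/z6.png',z)
E
```

```text
tube bottom [528.4 154.7 114.5] -> from tcp 38.0
[[484.3, 201.7, 56.0], [642.6, 211.3, 56.0]] 158.6 3.46
rim [[208.1, 84.5]]
rim [[481.2, 88.0]]
[[262.3, 178.5], [312.1, 178.7], [361.6, 178.9], [410.5, 179.3], [286.8, 174.2], [333.4, 174.4], [379.6, 174.7]]
```

View pics/z6.png

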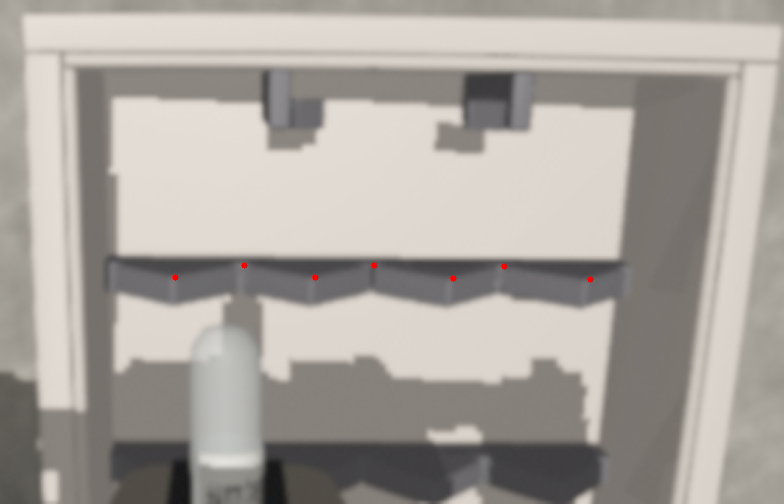

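```bash
python3 -m creep '[[[-1,4,15,0,0,0,8],[-1,4,30,0,0,0,8],[-1,4,45,0,0,0,8],[-1,4,58,0,0,0,8],[-1,4,68,0,0,0,8]]]'
python3 -m creep '[[[0,0,5,0,0,0,8],[0,0,9,0,0,0,8],[0,0,13,0,0,0,8],[0,0,13,0,0,0,8]]]'
python3 -c "
from h import *
st()"
```

```text
time: 11.28
ee_pos: [0.5339, 0.1149, 0.0346]
tool_rot: [-0.0, 0.69, 0.723, -0.0]
wrist_force: [-0.1, 0.8, -0.8]
finger_gap: 0.132
time: 11.62
ee_pos: [0.5344, 0.1146, 0.0223]
tool_rot: [-0.0, 0.691, 0.723, -0.0]
wrist_force: [-0.6, -0.5, 0.5]
finger_gap: 0.13
11.62 [534.4 114.6  22.3] x [-0.046  0.999 -0.   ] y [ 0.999  0.046 -0.   ] z [-0. -0. -1.] F [-0.6 -0.5  0.5] gap 11.9
```

```bash
python3 -m creep '[[[0,0,0,0,0,0,24],[0,0,0,0,0,0,24],[0,0,0,0,0,0,24],[0,0,-20,0,0,0,24],[0,0,-50,0,0,0,24]]]'
python3 -m creep '[[[0,0,-35,0,0,0,24],[0,0,-35,0,0,0,24],[0,0,-35,0,0,0,40]]]'
python3 - <<'E'
from h import *
st(); plan(D(540.6,279.5,90,82.5))
E
```

```text
time: 12.03
ee_pos: [0.5324, 0.114, 0.0712]
tool_rot: [-0.001, 0.691, 0.723, -0.002]
wrist_force: [0.1, -0.1, 0.1]
finger_gap: 0.262
time: 12.28
ee_pos: [0.536, 0.1151, 0.1098]
tool_rot: [0.001, 0.691, 0.723, 0.002]
wrist_force: [0.0, -0.5, -0.1]
finger_gap: 0.312
12.28 [536.  115.1 109.8] x [-0.046  0.999  0.002] y [0.999 0.046 0.005] z [ 0.005  0.002 -1.   ] F [ 0.  -0.5 -0.1] gap 28.6
[164.0, 12.0, 20.2] [0.3, -0.1, 10.1] rows 4.0
```

```bash
python3 -m creep '[[[164,12,20,0,0,10,40],[164,12,20,0,0,10,40],[164,12,20,0,0,10,40],[164,12,20,0,0,10,40],[164,12,20,0,0,10,40]]]'
python3 -m creep '[[[0,0,0,0,0,0,40],[0,0,0,0,0,0,40],[0,0,0,0,0,0,40],[0,0,0,0,0,0,40]]]'
python3 - <<'E'
from h import *
st(); plan(D(540.6,279.5,2.5,82.5)); T=pose(); a,C=shot('wrist','w7.png')
h=cv2.cvtColor(a,cv2.COLOR_BGR2HSV); p=((h[...,0]>122)&(h[...,0]<150)&(h[...,1]>90)).astype(np.uint8)
n,l,s,c=cv2.connectedComponentsWithStats(p)
for i in range(1,n):
    if s[i,4]>60: print(np.round(c[i],1),s[i],np.round(onplane(C,c[i],.008)*1000,1))
d=np.array([533.6-545.3,225.7-315.2]);d/=np.linalg.norm(d)
print('expect cap mid', np.r_[545.3,315.2]+83*d, 'bottom px',proj(C,[[.5453,.3152,.0065]]),'cap px',proj(C,[[.5336,.2257,.008]]))
cv2.imwrite('pics/z7.png',cv2.resize(a[:330,130:430],None,fx=1.8,fy=1.8))
E
```

```text
time: 12.7
ee_pos: [0.5357, 0.289, 0.0851]
tool_rot: [-0.002, 0.747, 0.665, 0.0]
wrist_force: [-0.8, 1.1, -0.8]
finger_gap: 0.436
time: 13.03
ee_pos: [0.5393, 0.2768, 0.0875]
tool_rot: [0.0, 0.752, 0.659, -0.0]
wrist_force: [-0.6, -0.4, -0.4]
finger_gap: 0.433
13.03 [539.3 276.8  87.5] x [ 0.131  0.991 -0.001] y [ 0.991 -0.131 -0.   ] z [-0.    -0.001 -1.   ] F [-0.6 -0.4 -0.4] gap 39.8
[2.9, 1.0, 85.0] [-0.0, 0.0, -0.0] rows 2.0
[277.8 273.3] [269 263  19  21 348] [[531.6 233.    8. ]]
expect cap mid [534.54126118 232.90024581] bottom px [[281.57527603 165.00175064]] cap px [[281.65445437 281.49613915]]
```

View pics/z7.png

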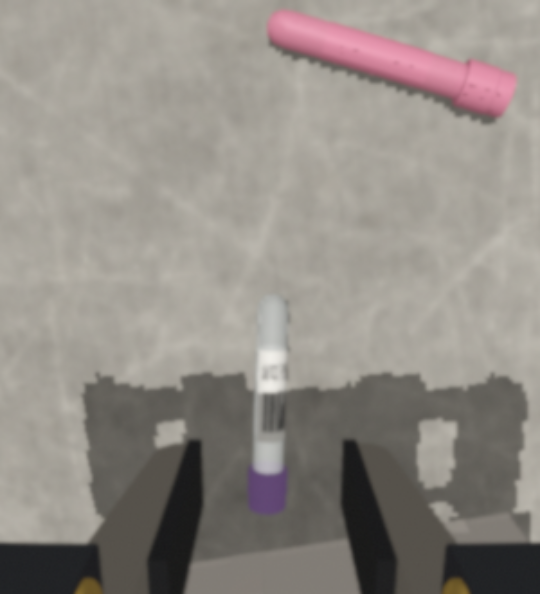

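```bash
python3 -m creep '[[[3,0.5,20,0,0,2,40],[3,0.5,42,0,0,2,40],[3,0.5,62,0,0,2,40],[3,0.5,76,0,0,2,40],[3,0.5,84,0,0,2,40]]]'
python3 -m creep '[[[0,0,0,0,0,0,40],[0,0,0,0,0,0,30],[0,0,0,0,0,0,10],[0,0,0,0,0,0,8],[0,0,0,0,0,0,8]]]' 10
python3 -m creep '[[[0,0,0,0,0,0,8],[0,0,0,0,0,0,8],[0,0,0,0,0,0,8]]]'
python3 -m creep '[[[0,0,-15,0,0,0,8],[0,0,-40,0,0,0,8],[0,0,-75,0,0,0,8],[0,0,-105,0,0,0,8],[0,0,-105,0,0,0,8]]]'
python3 - <<'E'
from h import *
st(); plan(D(602.0,119,104,92.6))
E
```

```text
time: 13.5
ee_pos: [0.5392, 0.2805, 0.002]
tool_rot: [-0.0, 0.763, 0.646, -0.001]
wrist_force: [0.4, -0.1, 0.5]
finger_gap: 0.433
time: 13.92
ee_pos: [0.5405, 0.2822, 0.0046]
tool_rot: [0.0, 0.763, 0.647, 0.001]
wrist_force: [-0.1, 0.2, 0.4]
finger_gap: 0.164
time: 14.17
ee_pos: [0.5403, 0.2822, 0.0043]
tool_rot: [0.0, 0.762, 0.647, 0.001]
wrist_force: [-0.2, -0.5, 5.2]
finger_gap: 0.131
time: 14.58
ee_pos: [0.5433, 0.2834, 0.1145]
tool_rot: [0.001, 0.763, 0.647, 0.005]
wrist_force: [0.7, -0.3, 0.5]
finger_gap: 0.132
14.58 [543.3 283.4 114.5] x [0.163 0.987 0.007] y [ 0.987 -0.163  0.007] z [ 0.008  0.005 -1.   ] F [ 0.7 -0.3  0.5] gap 12.1
[-152.7, 84.6, 10.1] [0.5, -0.3, -12.0] rows 4.2
```

```bash
python3 -m creep '[[[-153,84,10,0,0,-12,8],[-153,84,10,0,0,-12,8],[-153,84,10,0,0,-12,8],[-153,84,10,0,0,-12,8],[-153,84,10,0,0,-12,8]]]'
python3 -m creep '[[[0,0,0,0,0,0,8],[0,0,0,0,0,0,8],[0,0,0,0,0,0,8],[0,0,0,0,0,0,8]]]'
python3 - <<'E'
from h import *
st(); a,C=shot('wrist','w8.png'); T=pose(); np.save('T8.npy',T); plan(D(602.0,119,23.5,92.6))
cv2.imwrite('pics/z8.png',cv2.resize(a[60:340,90:440],None,fx=2,fy=2,interpolation=cv2.INTER_CUBIC))
E
```

```text
time: 15.0
ee_pos: [0.5996, 0.1076, 0.0984]
tool_rot: [0.002, 0.694, 0.72, -0.001]
wrist_force: [-1.0, -1.5, 1.0]
finger_gap: 0.134
time: 15.33
ee_pos: [0.5971, 0.1199, 0.0984]
tool_rot: [-0.001, 0.689, 0.724, 0.0]
wrist_force: [0.2, -0.3, -0.0]
finger_gap: 0.128
15.33 [597.1 119.9  98.4] x [-0.049  0.999  0.001] y [ 0.999  0.049 -0.001] z [-0.001  0.001 -1.   ] F [ 0.2 -0.3 -0. ] gap 11.7
[-1.0, 4.9, 74.9] [-0.0, -0.0, 0.2] rows 1.8
```

View pics/z8.png

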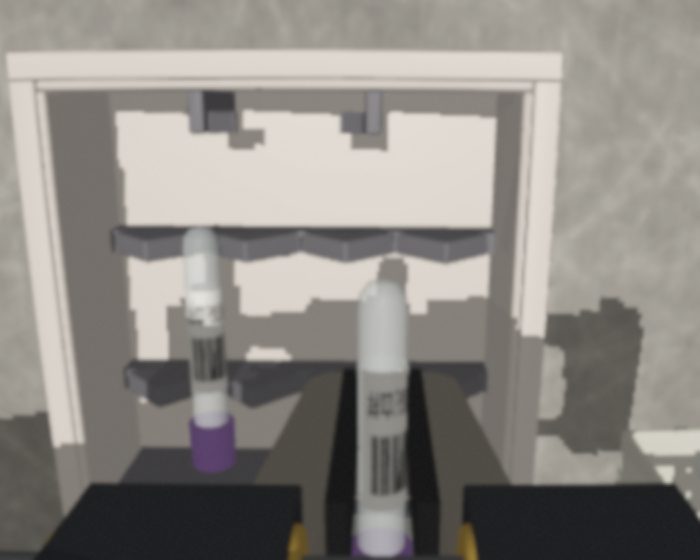

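Run:
```python
from h import *
C=cam('wrist',np.load('T8.npy'))
p=onplane(C,[(94,87.5),(371,87.5)],.056)*1000; print(np.round(p,1).tolist(), np.hypot(*(p[1]-p[0])[:2]))
m=p.mean(0); bx=np.array([.0454,-.999])
A=onplane(C,(190,174),.028)[0]*1000; Bt=onplane(C,(281,201),.103)[0]*1000
for q in (A,Bt): v=(q-m)[:2]; print(np.round(q,1),'box x',-90+v@bx,'box y',v@[.999,.0454])
```

```text
[[484.7, 204.9, 56.0], [644.7, 211.7, 56.0]] 160.14882815981304
[533.7 151.   28. ] box x -34.17755741540043 box y -33.59392422934462
[596.1 154.2 103. ] box x -34.54009018174733 box y 28.87678298754934
```

```bash
python3 -m creep '[[[0,5,15,0,0,0,8],[0,5,30,0,0,0,8],[0,5,45,0,0,0,8],[0,5,56,0,0,0,8],[0,5,63,0,0,0,8]]]'
python3 -m creep '[[[0,0,4,0,0,0,8],[0,0,8,0,0,0,8],[0,0,11,0,0,0,8],[0,0,11,0,0,0,8]]]'
python3 -c "
from h import *
st()"
```

```text
time: 15.8
ee_pos: [0.6018, 0.1186, 0.0342]
tool_rot: [-0.001, 0.69, 0.724, -0.001]
wrist_force: [-0.7, 0.1, 0.2]
finger_gap: 0.133
time: 16.13
ee_pos: [0.6026, 0.1176, 0.0246]
tool_rot: [-0.0, 0.691, 0.723, -0.0]
wrist_force: [-0.3, 0.8, -0.3]
finger_gap: 0.132
16.13 [602.6 117.6  24.6] x [-0.046  0.999  0.   ] y [ 0.999  0.046 -0.   ] z [-0.  0. -1.] F [-0.3  0.8 -0.3] gap 12.1
```

```bash
python3 -m creep '[[[1,0,0,0,0,0,8],[2,0,0,0,0,0,8],[2,0,0,0,0,0,8],[2,0,0,0,0,0,24],[2,0,0,0,0,0,24]]]'
python3 -m creep '[[[0,0,0,0,0,0,24],[0,0,-20,0,0,0,24],[0,0,-50,0,0,0,24],[0,0,-90,0,0,0,24],[0,0,-120,0,0,0,24]]]'
python3 -m creep '[[[60,-40,0,0,0,0,40],[60,-40,0,0,0,0,40],[60,-40,0,0,0,0,40],[60,-40,0,0,0,0,40],[60,-40,0,0,0,0,40]]]'
python3 -c "
from h import *
st();np.save('T9.npy',pose()); a,C=shot('wrist','w9.png'); cv2.imwrite('pics/z9.png',cv2.resize(a[60:420,90:480],None,fx=1.6,fy=1.6,interpolation=cv2.INTER_CUBIC))
for n,q in (('nearB',B(-35,-34,28)),('farB',B(-35,34,28)),('catch',B(110,0,150))): print(n,np.round((proj(C,q)[0]-[90,60])*1.6,0))"
```

```text
time: 16.55
ee_pos: [0.603, 0.1195, 0.0249]
tool_rot: [0.0, 0.691, 0.723, 0.0]
wrist_force: [0.3, -0.1, 0.6]
finger_gap: 0.248
time: 16.97
ee_pos: [0.6032, 0.1193, 0.1469]
tool_rot: [0.0, 0.691, 0.723, 0.001]
wrist_force: [0.8, 0.9, 0.3]
finger_gap: 0.257
time: 17.38
ee_pos: [0.5603, 0.1772, 0.1447]
tool_rot: [0.0, 0.691, 0.723, 0.0]
wrist_force: [0.7, -0.3, -0.1]
finger_gap: 0.436
17.38 [560.3 177.2 144.7] x [-0.046  0.999 -0.   ] y [0.999 0.046 0.001] z [ 0.001 -0.    -1.   ] F [ 0.7 -0.3 -0.1] gap 40.1
nearB [251. 273.]
farB [379. 273.]
catch [317. 698.]
```

View pics/z9.png

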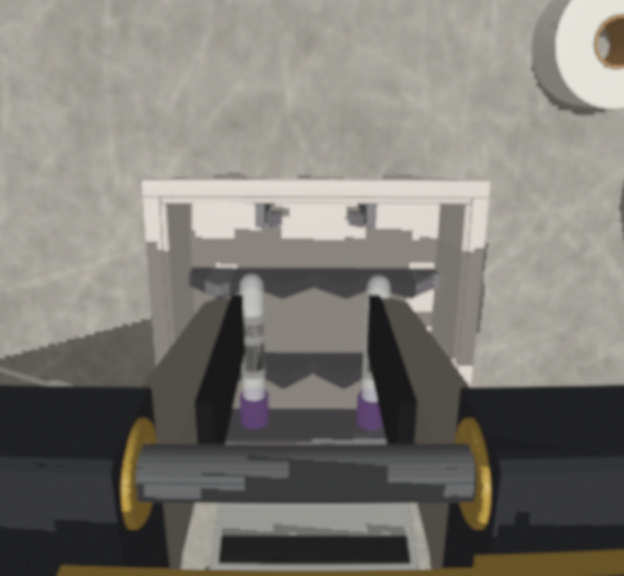

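```bash
python3 -m creep '[[[0,0,-40,0,0,0,52],[0,0,-65,0,0,0,52],[-90,2,-65,0,0,0,52],[-90,2,-65,0,0,0,52],[-90,2,-65,0,0,0,52]]]'
python3 -m creep '[[[-82,2,0,0,0,0,52],[-82,2,0,0,0,0,52],[-82,2,0,0,0,0,52],[-82,2,0,0,0,0,52],[-82,2,0,0,0,0,52]]]'
python3 -m creep '[[[0,0,0,0,0,0,52],[0,0,0,0,0,0,52],[0,0,0,0,0,0,52]]]'
python3 - <<'E'
from h import *
st(); plan(D(572.6,5,130,92.6))
a,C=shot('wrist','w10.png'); b,_=shot('top','top2.png'); s,_=shot('scene','scene2.png')
E
```

```text
time: 17.85
ee_pos: [0.5673, 0.0778, 0.2105]
tool_rot: [0.002, 0.695, 0.719, -0.001]
wrist_force: [0.2, -1.1, -0.9]
finger_gap: 0.563
time: 18.27
ee_pos: [0.5719, 0.005, 0.2093]
tool_rot: [-0.0, 0.692, 0.722, -0.0]
wrist_force: [0.2, 0.3, -0.2]
finger_gap: 0.566
time: 18.52
ee_pos: [0.5718, 0.0071, 0.2094]
tool_rot: [-0.0, 0.69, 0.724, -0.0]
wrist_force: [-0.1, -0.2, -0.1]
finger_gap: 0.568
18.52 [571.8   7.1 209.4] x [-0.048  0.999  0.   ] y [ 0.999  0.048 -0.   ] z [-0.  0. -1.] F [-0.1 -0.2 -0.1] gap 52.2
[-2.2, 0.7, 79.4] [-0.0, -0.0, 0.1] rows 1.9
```

Descend, pinch the catch again, and reverse the arc.

```bash
python3 -m creep '[[[-2,1,20,0,0,0,52],[-2,1,40,0,0,0,52],[-2,1,60,0,0,0,52],[-2,1,75,0,0,0,52],[-2,1,79,0,0,0,52]]]'
python3 -m creep '[[[0,0,0,0,0,0,40],[0,0,0,0,0,0,20],[0,0,0,0,0,0,20],[0,0,0,0,0,0,20],[0,0,0,0,0,0,20]]]' 25
python3 -m creep '[[[0,0,0,0,0,0,20],[0,0,0,0,0,0,20],[0,0,0,0,0,0,20]]]'
python3 - <<'E'
from h import *
st()
f=lambda d:np.array([-( -116*np.cos(d)+5*np.sin(d)),-(116*np.sin(d)+5*np.cos(d))])
for g in ([109,101,93,85,77,69],[69,61,53,45,37,29],[29,21,14,8,4,0]):
    p=[f(np.radians(a)) for a in g]; print([np.round(q-p[0],0).tolist() for q in p[1:]])
E
```

```text
time: 19.08
ee_pos: [0.5713, 0.0043, 0.1282]
tool_rot: [-0.001, 0.691, 0.723, -0.002]
wrist_force: [-0.8, 0.1, -0.7]
finger_gap: 0.567
time: 19.5
ee_pos: [0.5726, 0.0037, 0.1315]
tool_rot: [-0.0, 0.691, 0.723, -0.0]
wrist_force: [-2.4, -0.2, 1.3]
finger_gap: 0.25
time: 19.75
ee_pos: [0.5728, 0.0034, 0.1313]
tool_rot: [0.0, 0.691, 0.723, -0.0]
wrist_force: [-4.4, -1.5, 6.5]
finger_gap: 0.248
19.75 [572.8   3.4 131.3] x [-0.045  0.999 -0.   ] y [ 0.999  0.045 -0.   ] z [-0. -0. -1.] F [-4.4 -1.5  6.5] gap 22.8
[[15.0, -5.0], [31.0, -8.0], [48.0, -8.0], [64.0, -6.0], [79.0, -2.0]]
[[15.0, 6.0], [29.0, 14.0], [42.0, 25.0], [53.0, 36.0], [62.0, 49.0]]
[[7.0, 14.0], [12.0, 28.0], [15.0, 40.0], [16.0, 48.0], [17.0, 56.0]]
```

```bash
python3 -m creep '[[[15,0,-5,0,0,0,20],[31,0,-8,0,0,0,20],[48,0,-8,0,0,0,20],[64,0,-6,0,0,0,20],[79,0,-2,0,0,0,20]]]'
python3 -m creep '[[[15,0,6,0,0,0,20],[29,0,14,0,0,0,20],[42,0,25,0,0,0,20],[53,0,36,0,0,0,20],[62,0,49,0,0,0,20]]]'
python3 -m creep '[[[7,0,14,0,0,0,20],[12,0,28,0,0,0,20],[15,0,40,0,0,0,20],[16,0,48,0,0,0,20],[17,0,52,0,0,0,20]]]'
python3 -m creep '[[[0,0,2,0,0,0,20],[0,0,4,0,0,0,20],[0,0,6,0,0,0,20],[0,0,6,0,0,0,20]]]'
python3 -c "
from h import *
st()"
```

```text
time: 20.17
ee_pos: [0.5692, 0.0832, 0.1328]
tool_rot: [0.0, 0.691, 0.723, -0.0]
wrist_force: [-2.4, -2.7, -2.0]
finger_gap: 0.254
time: 20.58
ee_pos: [0.5665, 0.1465, 0.0824]
tool_rot: [-0.0, 0.69, 0.723, 0.0]
wrist_force: [-1.0, -1.9, 1.1]
finger_gap: 0.255
time: 21.0
ee_pos: [0.5658, 0.1628, 0.0303]
tool_rot: [-0.0, 0.691, 0.723, 0.0]
wrist_force: [-1.0, 2.9, 2.3]
finger_gap: 0.253
time: 21.33
ee_pos: [0.5657, 0.163, 0.0257]
tool_rot: [-0.0, 0.691, 0.723, 0.001]
wrist_force: [-1.3, 5.4, 0.3]
finger_gap: 0.256
21.33 [565.7 163.   25.7] x [-0.046  0.999  0.002] y [0.999 0.046 0.   ] z [ 0.     0.002 -1.   ] F [-1.3  5.4  0.3] gap 23.5
```

```bash
python3 -m creep '[[[0,0,0,0,0,0,52],[0,0,0,0,0,0,52],[0,0,0,0,0,0,52],[0,0,0,0,0,0,52]]]'
python3 -m creep '[[[0,0,-20,0,0,0,52],[0,0,-50,0,0,0,52],[-18,2,-50,0,0,0,2],[-18,2,-50,0,0,0,2],[-18,2,-50,0,0,0,2]]]'
python3 -m creep '[[[0,0,0,0,0,0,2],[0,0,0,0,0,0,2],[0,0,0,0,0,0,2],[0,0,0,0,0,0,2]]]'
python3 -c "
from h import *
st();plan(D(567.5,146.7,48,92.6))"
```

```text
time: 21.67
ee_pos: [0.5663, 0.1604, 0.0259]
tool_rot: [0.001, 0.691, 0.723, -0.0]
wrist_force: [-0.0, -0.7, 0.1]
finger_gap: 0.523
time: 22.08
ee_pos: [0.5688, 0.1418, 0.0758]
tool_rot: [0.001, 0.692, 0.722, -0.0]
wrist_force: [-0.8, 0.4, -0.3]
finger_gap: 0.367
time: 22.42
ee_pos: [0.5681, 0.1443, 0.0749]
tool_rot: [-0.0, 0.69, 0.723, -0.0]
wrist_force: [0.2, -0.1, -0.4]
finger_gap: 0.084
22.42 [568.1 144.3  74.9] x [-0.046  0.999 -0.   ] y [ 0.999  0.046 -0.001] z [-0.001 -0.    -1.   ] F [ 0.2 -0.1 -0.4] gap 7.7
[2.5, -0.4, 26.9] [-0.1, 0.0, 0.1] rows 0.6
```

```bash
python3 -m creep '[[[2,0,10,0,0,0,2],[2,0,18,0,0,0,2],[2,0,25,0,0,0,2],[2,0,28,0,0,0,2]]]'
python3 -m creep '[[[0,0,2,0,0,0,2],[0,0,4,0,0,0,2]]]'
python3 -m creep '[[[0,0,2,0,0,0,2],[0,0,3,0,0,0,2]]]'
python3 -c "
from h import *
st()"
```

```text
time: 22.75
ee_pos: [0.5674, 0.1457, 0.0457]
tool_rot: [-0.001, 0.691, 0.723, -0.001]
wrist_force: [-0.3, 0.4, -0.9]
finger_gap: 0.024
time: 22.92
ee_pos: [0.5683, 0.1457, 0.0432]
tool_rot: [-0.0, 0.691, 0.723, -0.0]
wrist_force: [-2.6, -0.8, 11.4]
finger_gap: 0.02
time: 23.08
ee_pos: [0.5684, 0.1458, 0.0428]
tool_rot: [-0.001, 0.691, 0.723, -0.0]
wrist_force: [-9.0, -2.5, 25.2]
finger_gap: 0.021
23.08 [568.4 145.8  42.8] x [-0.045  0.999  0.001] y [ 0.999  0.045 -0.001] z [-0.001  0.001 -1.   ] F [-9.  -2.5 25.2] gap 2.0
```

```bash
python3 -m creep '[[[0,0,-30,0,0,0,2],[0,0,-70,0,0,0,20],[25,0,-110,0,0,0,40],[60,0,-150,0,0,0,60],[60,0,-150,0,0,0,60]]]'
python3 -m creep '[[[25,-17,-28,0,0,0,60],[25,-17,-28,0,0,0,60],[25,-17,-28,0,0,0,60],[25,-17,-28,0,0,0,60],[25,-17,-28,0,0,0,60]]]'
python3 -c "
from h import *
st(); T=pose(); np.save('T11.npy',T); a,C=shot('wrist','w11.png')
b=cv2.imread('pics/w2.png')
f=lambda im:cv2.resize(im[190:310,200:390],None,fx=4,fy=4,interpolation=cv2.INTER_CUBIC)
cv2.imwrite('pics/z11.png',np.vstack([f(a)[:300],f(b)[:300]]))"
```

```text
time: 23.5
ee_pos: [0.5675, 0.2102, 0.1958]
tool_rot: [0.001, 0.69, 0.724, 0.004]
wrist_force: [0.3, 1.0, -0.8]
finger_gap: 0.29
time: 23.92
ee_pos: [0.5475, 0.2286, 0.2177]
tool_rot: [0.0, 0.691, 0.723, -0.001]
wrist_force: [0.1, 0.2, -0.6]
finger_gap: 0.641
23.92 [547.5 228.6 217.7] x [-0.044  0.999 -0.001] y [ 0.999  0.044 -0.001] z [-0.001 -0.001 -1.   ] F [ 0.1  0.2 -0.6] gap 58.9
```

View pics/z11.png

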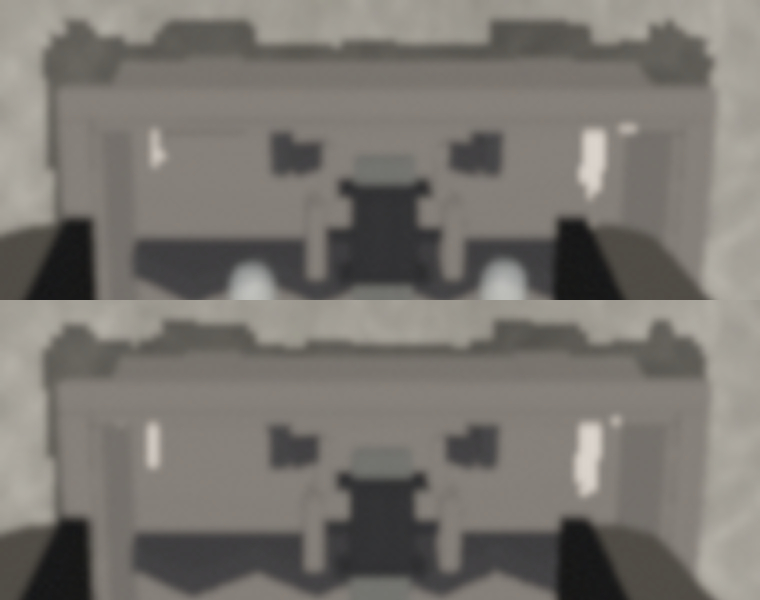

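Run:
```python
from h import *
b,C=shot('top','top3.png'); st()
m=(cv2.cvtColor(b,cv2.COLOR_BGR2HSV)[...,2]>120).astype(np.uint8); k=np.zeros_like(m); k[165:255,300:405]=m[165:255,300:405]
c=max(cv2.findContours(k,cv2.RETR_EXTERNAL,cv2.CHAIN_APPROX_NONE)[0],key=cv2.contourArea)
r=cv2.minAreaRect((onplane(C,c[:,0].astype(float),.012)[:,:2]*1000).astype(np.float32)); print(r)
plan(D(535,60,235,90),D(522,-105,250,87),D(510,-270,250,84))
```

```text
24.02 [547.6 228.5 217.6] x [-0.044  0.999 -0.001] y [ 0.999  0.044 -0.001] z [-0.001 -0.001 -1.   ] F [-0.1 -0.1 -0.5] gap 60.0
((509.97552490234375, -193.4168243408203), (188.69219970703125, 169.71817016601562), 84.610107421875)
[-167.9, -20.0, -17.2] [-0.1, 0.1, 2.5] rows 4.1
[-165.0, -13.0, -15.0] [0.0, 0.0, 3.0] rows 4.0
[-165.4, -3.3, 0.0] [0.0, 0.0, 3.0] rows 4.0
```

```bash
python3 -m creep '[[[-168,-20,-17,0,0,2.5,60],[-168,-20,-17,0,0,2.5,60],[-168,-20,-17,0,0,2.5,60],[-168,-20,-17,0,0,2.5,60],[-168,-20,-17,0,0,2.5,60]]]'
python3 -m creep '[[[-165,-13,-15,0,0,3,60],[-165,-13,-15,0,0,3,60],[-165,-13,-15,0,0,3,60],[-165,-13,-15,0,0,3,60],[-165,-13,-15,0,0,3,60]]]'
python3 -m creep '[[[-165,-3,0,0,0,3,50],[-165,-3,0,0,0,3,50],[-165,-3,0,0,0,3,50],[-165,-3,0,0,0,3,50],[-165,-3,0,0,0,3,50]]]'
python3 -m creep '[[[0,0,0,0,0,0,50],[0,0,0,0,0,0,50],[0,0,0,0,0,0,50],[0,0,0,0,0,0,50]]]'
cat > lid.py <<'E'
from h import *
import sys
T=pose(); a,C=shot('wrist',sys.argv[1]); st()
h=cv2.cvtColor(a,cv2.COLOR_BGR2HSV)
m=((h[...,2]>150)&(h[...,1]<60)).astype(np.uint8)
pc=proj(C,[[.510,-.194,.013]])[0]; print('centre px',pc.round())
cs=[c for c in cv2.findContours(m,cv2.RETR_EXTERNAL,cv2.CHAIN_APPROX_NONE)[0] if cv2.contourArea(c)>3000]
for c in cs:
    P=onplane(C,c[:,0].astype(float),.012)[:,:2]*1000; r=cv2.minAreaRect(P.astype(np.float32)); print('white',cv2.boundingRect(c),np.round(r[0],1),np.round(r[1],1),round(r[2],2))
d=(h[...,2]<90).astype(np.uint8)
for c in cv2.findContours(d,cv2.RETR_LIST,cv2.CHAIN_APPROX_NONE)[0]:
    if cv2.contourArea(c)>250:
        r0=cv2.minAreaRect(c); P=onplane(C,c[:,0].astype(float),.035)[:,:2]*1000; r=cv2.minAreaRect(P.astype(np.float32)); print('dark',cv2.boundingRect(c),np.round(r[0],1),np.round(r[1],1),round(r[2],2))
E
python3 lid.py w12.png
```

```text
time: 24.43
ee_pos: [0.535, 0.0514, 0.2362]
tool_rot: [0.001, 0.711, 0.703, -0.001]
wrist_force: [0.7, -0.5, 0.6]
finger_gap: 0.655
time: 24.85
ee_pos: [0.5211, -0.1139, 0.2515]
tool_rot: [0.002, 0.729, 0.684, -0.001]
wrist_force: [0.5, -0.2, 0.1]
finger_gap: 0.654
time: 25.27
ee_pos: [0.5081, -0.2781, 0.2506]
tool_rot: [0.002, 0.747, 0.665, -0.002]
wrist_force: [0.1, -0.7, 0.8]
finger_gap: 0.542
time: 25.6
ee_pos: [0.5119, -0.2665, 0.2503]
tool_rot: [-0.0, 0.742, 0.671, 0.0]
wrist_force: [0.6, 0.9, 0.0]
finger_gap: 0.543
25.65 [ 511.9 -266.7  250.4] x [0.1   0.995 0.001] y [ 0.995 -0.1   -0.   ] z [-0.     0.001 -1.   ] F [ 0.8  0.4 -0.3] gap 49.6
centre px [272. 114.]
white (189, 377, 178, 39) [ 472.8 -587.4] [ 60.6 260. ] 89.35
white (220, 244, 122, 93) [ 498.7 -415.4] [131.3 161.9] 82.63
white (0, 110, 225, 221) [ 284.9 -334.5] [316.8 287.5] 71.32
white (410, 0, 150, 239) [ 762.3 -227.8] [270.7 194. ] 88.63
white (72, 0, 488, 292) [ 614.1 -224.2] [266.  674.3] 50.61
dark (10, 365, 23, 52) [ 114.8 -528.7] [91.9 15.2] 84.54
dark (359, 321, 62, 70) [ 648.7 -508.8] [78.6 99. ] 49.22
dark (142, 321, 26, 70) [ 323.5 -480.5] [112.4  29.8] 73.48
dark (342, 202, 32, 39) [ 600.4 -325.7] [45.8 31.2] 52.57
dark (0, 198, 560, 222) [ 490.3 -452.5] [337.7 833.1] 84.42
dark (220, 192, 76, 56) [ 485.1 -302.7] [63.2 86.5] 74.77
dark (0, 0, 109, 147) [ 285.4 -123.7] [143.6 124.7] 75.45
```

Run:
```python
import cv2
a=cv2.imread('pics/w12.png'); g=cv2.cvtColor(a,cv2.COLOR_BGR2GRAY)
for r in (60,114,160): print(r,g[r,150:400:6].tolist())
for c in (272,): print(c,g[0:250:5,c].tolist())
```

```text
60 [158, 163, 157, 155, 156, 153, 162, 156, 201, 218, 217, 220, 220, 220, 219, 219, 219, 219, 220, 220, 220, 220, 220, 220, 219, 219, 217, 219, 219, 219, 213, 217, 217, 157, 155, 157, 155, 147, 155, 153, 157, 159]
114 [164, 163, 166, 156, 157, 126, 128, 126, 122, 216, 216, 216, 217, 217, 217, 216, 216, 217, 217, 173, 135, 121, 216, 217, 217, 216, 216, 216, 216, 216, 210, 215, 203, 130, 130, 132, 120, 168, 160, 160, 162, 157]
160 [87, 90, 91, 88, 85, 88, 90, 88, 90, 128, 128, 132, 206, 214, 211, 214, 214, 214, 214, 214, 214, 214, 214, 214, 214, 214, 217, 214, 214, 214, 213, 213, 172, 147, 147, 150, 151, 157, 157, 155, 161, 156]
272 [127, 132, 131, 129, 129, 124, 216, 219, 219, 215, 220, 220, 220, 219, 218, 132, 138, 138, 138, 137, 137, 135, 136, 135, 134, 133, 132, 132, 131, 129, 125, 213, 214, 213, 214, 213, 212, 209, 118, 77, 78, 77, 77, 83, 86, 89, 87, 88, 88, 86]
```

```bash
cat > lid2.py <<'E'
from h import *
def lid(a,C,thr=185,zt=.012):
    g=cv2.cvtColor(a,cv2.COLOR_BGR2GRAY); m=(g>thr).astype(np.uint8); pc=proj(C,[[LX/1000,LY/1000,.013]])[0]
    cs=[c for c in cv2.findContours(m,cv2.RETR_EXTERNAL,cv2.CHAIN_APPROX_NONE)[0] if cv2.pointPolygonTest(c,(float(pc[0]),float(pc[1])),False)>0]
    c=max(cs,key=cv2.contourArea); r=cv2.minAreaRect((onplane(C,c[:,0].astype(float),zt)[:,:2]*1000).astype(np.float32)); print('lid',np.round(r[0],1),np.round(r[1],1),round(r[2],2))
    k=np.zeros_like(m); cv2.drawContours(k,[c],-1,1,-1); d=((g<170)&(k>0)).astype(np.uint8); d=cv2.morphologyEx(d,cv2.MORPH_OPEN,np.ones((3,3)))
    n,l,s,cen=cv2.connectedComponentsWithStats(d); i=1+np.argmax(s[1:,4]); c=cv2.findContours((l==i).astype(np.uint8),cv2.RETR_EXTERNAL,cv2.CHAIN_APPROX_NONE)[0][0]
    print('bar px',s[i],cen[i].round(1)); 
    for z in (.035,):
        r=cv2.minAreaRect((onplane(C,c[:,0].astype(float),z)[:,:2]*1000).astype(np.float32)); print('bar',np.round(r[0],1),np.round(r[1],1),round(r[2],2))
    return cen[i]
LX,LY=510,-190+17
if __name__=='__main__':
    T=D(511.9,-266.7,250.4,84.26); C=cam('wrist',T); lid(cv2.imread('pics/w12.png'),C)
E
python3 lid2.py
```

```text
lid [ 509.2 -192.3] [181.5 166.2] 84.16
bar px [ 264   73   17   81 1223] [271.8 112.2]
bar [ 510.3 -193.7] [82.  16.7] 84.25
```

Run:
```python
from h import *
plan(D(510.3,-193.7,80,84.25))
```

```text
[72.3, -8.9, 170.5] [-0.0, -0.0, 0.0] rows 4.4
```

```bash
python3 -m creep '[[[72,-9,40,0,0,0,50],[72,-9,80,0,0,0,50],[72,-9,120,0,0,0,50],[72,-9,150,0,0,0,50],[72,-9,170,0,0,0,50]]]'
python3 -m creep '[[[0,0,0,0,0,0,50],[0,0,0,0,0,0,50],[0,0,0,0,0,0,50],[0,0,0,0,0,0,50]]]'
python3 - <<'E'
from h import *
st(); plan(D(510.3,-193.7,19,84.25))
E
```

```text
time: 26.07
ee_pos: [0.5094, -0.1924, 0.0782]
tool_rot: [-0.001, 0.741, 0.672, 0.0]
wrist_force: [0.4, 0.9, -0.2]
finger_gap: 0.548
time: 26.4
ee_pos: [0.5116, -0.1966, 0.0831]
tool_rot: [0.002, 0.743, 0.67, 0.001]
wrist_force: [0.8, 0.3, 0.4]
finger_gap: 0.542
26.4 [ 511.6 -196.6   83.1] x [ 0.103  0.995 -0.001] y [ 0.995 -0.103  0.004] z [ 0.004 -0.001 -1.   ] F [0.8 0.3 0.4] gap 49.8
[2.8, -1.8, 64.0] [0.3, 0.0, -0.1] rows 1.5
```

```bash
python3 -m creep '[[[3,-2,20,0,0,0,50],[3,-2,38,0,0,0,50],[3,-2,50,0,0,0,50],[3,-2,58,0,0,0,50],[3,-2,62,0,0,0,50]]]'
python3 -m creep '[[[0,0,0,0,0,0,50],[0,0,0,0,0,0,30],[0,0,0,0,0,0,10],[0,0,0,0,0,0,10],[0,0,0,0,0,0,10]]]' 45
python3 -m creep '[[[0,0,0,0,0,0,10],[0,0,0,0,0,0,10],[0,0,0,0,0,0,10],[0,0,0,0,0,0,10]]]'
python3 - <<'E'
from h import *
st()
E
```

```text
time: 26.82
ee_pos: [0.5084, -0.1929, 0.0187]
tool_rot: [0.0, 0.743, 0.67, 0.0]
wrist_force: [0.8, 0.2, 0.3]
finger_gap: 0.542
time: 27.23
ee_pos: [0.5085, -0.1928, 0.0191]
tool_rot: [0.0, 0.742, 0.67, 0.0]
wrist_force: [-0.2, 0.2, -0.2]
finger_gap: 0.276
time: 27.57
ee_pos: [0.5085, -0.1928, 0.0189]
tool_rot: [0.0, 0.742, 0.67, 0.0]
wrist_force: [1.1, 1.0, 3.4]
finger_gap: 0.169
27.57 [ 508.5 -192.8   18.9] x [ 0.102  0.995 -0.   ] y [ 0.995 -0.102  0.001] z [ 0.001 -0.    -1.   ] F [1.1 1.  3.4] gap 15.5
```

```bash
python3 -m creep '[[[0,0,-15,0,0,0,10],[0,0,-35,0,0,0,10],[0,0,-65,0,0,0,10],[0,0,-100,0,0,0,10],[0,0,-130,0,0,0,10]]]'
python3 - <<'E'
from h import *
st(); plan(D(538,-37,150,88.4),D(568,119.8,150,92.6),D(568,119.8,80,92.6))
E
```

```text
time: 27.98
ee_pos: [0.5069, -0.1925, 0.1492]
tool_rot: [-0.001, 0.743, 0.67, -0.001]
wrist_force: [0.9, -0.3, -5.6]
finger_gap: 0.17
27.98 [ 506.9 -192.5  149.2] x [0.103 0.995 0.   ] y [ 0.995 -0.103 -0.002] z [-0.002  0.    -1.   ] F [ 0.9 -0.3 -5.6] gap 15.6
[157.8, 15.0, -0.8] [-0.1, -0.0, -4.3] rows 3.8
[157.6, 25.6, 0.0] [0.0, 0.0, -4.2] rows 3.8
[0.0, 0.0, 70.0] [0.0, 0.0, 0.0] rows 1.7
```

```bash
python3 -m creep '[[[35,3,0,0,0,-1,10],[75,7,0,0,0,-2,10],[115,11,0,0,0,-3,10],[145,14,0,0,0,-4,10],[158,15,0,0,0,-4.3,10]]]'
python3 -m creep '[[[35,5,0,0,0,-1,10],[75,12,0,0,0,-2,10],[115,18,0,0,0,-3,10],[145,23,0,0,0,-4,10],[158,26,0,0,0,-4.2,10]]]'
python3 -m creep '[[[0,0,10,0,0,0,10],[0,0,25,0,0,0,10],[0,0,35,0,0,0,10],[0,0,40,0,0,0,10],[0,0,40,0,0,0,10]]]'
python3 -m creep '[[[0,0,0,0,0,0,10],[0,0,0,0,0,0,10],[0,0,0,0,0,0,10],[0,0,0,0,0,0,10]]]'
python3 - <<'E'
from h import *
st(); plan(D(568,119.8,80,92.6)); a,C=shot('wrist','w13.png'); shot('top','top4.png')
E
```

```text
time: 28.4
ee_pos: [0.5387, -0.0311, 0.1475]
tool_rot: [-0.002, 0.714, 0.7, 0.0]
wrist_force: [-0.3, 0.4, -4.6]
finger_gap: 0.174
time: 28.82
ee_pos: [0.5686, 0.1259, 0.1474]
tool_rot: [-0.001, 0.688, 0.725, -0.0]
wrist_force: [-0.5, 0.2, -4.5]
finger_gap: 0.169
time: 29.23
ee_pos: [0.5681, 0.1183, 0.1068]
tool_rot: [-0.001, 0.691, 0.722, -0.002]
wrist_force: [0.4, -1.0, -4.4]
finger_gap: 0.17
time: 29.57
ee_pos: [0.5699, 0.1201, 0.1093]
tool_rot: [0.0, 0.691, 0.723, 0.001]
wrist_force: [0.1, 0.5, -4.4]
finger_gap: 0.172
29.57 [569.9 120.1 109.3] x [-0.045  0.999  0.   ] y [0.999 0.045 0.001] z [ 0.001  0.    -1.   ] F [ 0.1  0.5 -4.4] gap 15.8
[-0.3, -2.0, 29.3] [0.1, -0.0, 0.0] rows 0.7
```

Run:
```python
from h import *
a=cv2.imread('pics/w13.png'); T=D(569.9,120.1,109.3,92.6); C=cam('wrist',T); g=cv2.cvtColor(a,cv2.COLOR_BGR2GRAY)
print(np.round(proj(C,[(T@[x/1000,y/1000,.007,1])[:3] for x,y in ((90,-81),(90,81),(90,-50),(90,50),(0,-81),(0,81))]),0).tolist())
for c in (120,150,180,380,410,440): print(c,g[0:160:4,c].tolist())
for r in (100,130): print(r,g[r,30:180:5].tolist(),g[r,380:530:5].tolist())
```

```text
[[111.0, 83.0], [448.0, 83.0], [175.0, 82.0], [385.0, 82.0], [131.0, 257.0], [429.0, 257.0]]
120 [131, 134, 134, 135, 140, 140, 136, 134, 134, 137, 136, 136, 140, 141, 142, 140, 135, 135, 136, 139, 141, 158, 195, 197, 198, 197, 197, 197, 197, 197, 196, 194, 192, 189, 184, 177, 170, 162, 154, 152]
150 [137, 138, 145, 145, 144, 142, 141, 142, 141, 142, 144, 144, 144, 146, 145, 141, 135, 138, 148, 144, 142, 166, 197, 197, 197, 197, 198, 198, 197, 198, 186, 189, 186, 188, 186, 192, 192, 193, 195, 195]
180 [136, 137, 138, 142, 143, 145, 148, 151, 152, 148, 142, 140, 136, 139, 139, 138, 135, 135, 134, 136, 138, 174, 197, 198, 198, 198, 197, 198, 198, 198, 184, 198, 198, 198, 198, 198, 198, 198, 199, 198]
380 [138, 139, 138, 140, 140, 140, 144, 146, 146, 150, 146, 147, 144, 144, 147, 150, 150, 153, 147, 146, 144, 173, 197, 197, 197, 197, 197, 197, 197, 197, 183, 197, 198, 198, 198, 198, 197, 197, 197, 197]
410 [152, 150, 148, 146, 149, 149, 144, 139, 137, 136, 137, 136, 136, 141, 145, 148, 139, 138, 144, 147, 149, 166, 196, 197, 197, 197, 197, 197, 196, 196, 187, 194, 193, 192, 192, 191, 192, 191, 189, 194]
440 [110, 109, 108, 108, 108, 105, 107, 89, 124, 139, 139, 136, 139, 142, 138, 132, 129, 133, 138, 141, 138, 151, 194, 196, 196, 196, 196, 196, 196, 196, 196, 196, 196, 195, 193, 190, 186, 181, 176, 167]
100 [142, 136, 139, 144, 146, 139, 140, 142, 136, 139, 145, 143, 137, 137, 142, 141, 142, 162, 197, 197, 197, 197, 198, 197, 197, 197, 197, 197, 197, 198] [197, 197, 197, 197, 197, 197, 197, 197, 197, 196, 196, 196, 196, 182, 142, 140, 143, 138, 137, 146, 143, 141, 147, 147, 152, 155, 92, 92, 91, 91]
130 [143, 141, 144, 143, 154, 147, 142, 143, 145, 143, 137, 138, 141, 143, 140, 139, 145, 142, 190, 197, 197, 197, 198, 198, 187, 199, 198, 198, 199, 198] [197, 198, 198, 197, 198, 197, 193, 196, 196, 196, 196, 196, 195, 153, 150, 150, 154, 154, 151, 147, 142, 144, 147, 145, 129, 79, 84, 92, 92, 91]
```

```bash
python3 -m creep '[[[-0.5,-2,10,0,0,0,10],[-0.5,-2,20,0,0,0,10],[-0.5,-2,27,0,0,0,10],[-0.5,-2,31,0,0,0,10],[-0.5,-2,31,0,0,0,10]]]'
python3 -m creep '[[[0,0,0,0,0,0,10],[0,0,0,0,0,0,10],[0,0,0,0,0,0,10]]]'
python3 -c "
from h import *
st();plan(D(568,119.5,67,92.6))"
```

```text
time: 30.08
ee_pos: [0.5665, 0.1193, 0.0759]
tool_rot: [-0.001, 0.691, 0.723, -0.001]
wrist_force: [-0.1, -0.5, -3.8]
finger_gap: 0.171
time: 30.33
ee_pos: [0.5679, 0.1196, 0.0779]
tool_rot: [0.0, 0.691, 0.723, 0.0]
wrist_force: [0.5, 0.6, -4.0]
finger_gap: 0.171
30.33 [567.9 119.6  77.9] x [-0.046  0.999  0.   ] y [0.999 0.046 0.001] z [ 0.001  0.    -1.   ] F [ 0.5  0.6 -4. ] gap 15.7
[-0.1, 0.1, 10.9] [0.0, -0.0, 0.0] rows 0.3
```

```bash
for i in 1 2; do python3 -m creep '[[[0,0,1,0,0,0,10],[0,0,2,0,0,0,10],[0,0,3,0,0,0,10],[0,0,3,0,0,0,10]]]'; done
python3 -m creep '[[[0,0,1,0,0,0,10],[0,0,2,0,0,0,10],[0,0,2,0,0,0,10]]]'
python3 -m creep '[[[0,0,1,0,0,0,10],[0,0,2,0,0,0,10],[0,0,2,0,0,0,10]]]'
python3 -c "
from h import *
st()"
```

```text
time: 30.67
ee_pos: [0.5674, 0.1196, 0.0745]
tool_rot: [-0.0, 0.691, 0.723, -0.0]
wrist_force: [-0.4, 0.6, -4.4]
finger_gap: 0.166
time: 31.0
ee_pos: [0.5673, 0.1196, 0.0713]
tool_rot: [-0.0, 0.691, 0.723, -0.0]
wrist_force: [-0.3, 0.9, -4.0]
finger_gap: 0.168
time: 31.25
ee_pos: [0.5674, 0.1196, 0.0694]
tool_rot: [-0.0, 0.691, 0.723, -0.0]
wrist_force: [-0.8, -0.4, -4.1]
finger_gap: 0.167
time: 31.5
ee_pos: [0.5674, 0.1196, 0.0674]
tool_rot: [-0.0, 0.691, 0.723, -0.0]
wrist_force: [-0.3, -0.3, -3.9]
finger_gap: 0.165
31.5 [567.4 119.6  67.4] x [-0.046  0.999 -0.   ] y [ 0.999  0.046 -0.   ] z [-0. -0. -1.] F [-0.3 -0.3 -3.9] gap 15.2
```

Entering freely with no side force. Down until it bears, then push a little and release.

```bash
python3 -m creep '[[[0,0,1,0,0,0,10],[0,0,2,0,0,0,10],[0,0,2,0,0,0,10]]]'
python3 -m creep '[[[0,0,1,0,0,0,10],[0,0,2,0,0,0,10],[0,0,2,0,0,0,10]]]'
python3 -c "
from h import *
st()"
```

```text
time: 31.75
ee_pos: [0.5676, 0.1196, 0.0668]
tool_rot: [-0.0, 0.691, 0.723, 0.0]
wrist_force: [-4.0, 0.5, 6.6]
finger_gap: 0.171
time: 32.0
ee_pos: [0.5676, 0.1196, 0.0667]
tool_rot: [-0.001, 0.691, 0.723, 0.001]
wrist_force: [-8.9, -1.3, 22.0]
finger_gap: 0.171
32.0 [567.6 119.6  66.7] x [-0.046  0.999  0.002] y [ 0.999  0.046 -0.   ] z [-0.001  0.002 -1.   ] F [-8.9 -1.3 22. ] gap 15.7
```

```bash
sed -i 's/BC=np.array(\[568.7,119.7\])/BC=np.array([567.6,119.1])/' h.py
python3 -m creep '[[[0,0,-2,0,0,0,30],[0,0,-2,0,0,0,30],[0,0,-2,0,0,0,30],[0,0,-2,0,0,0,30],[0,0,-2,0,0,0,30]]]'
python3 -m creep '[[[0,0,-20,0,0,0,30],[0,0,-40,0,0,0,2],[0,0,-40,0,0,0,2],[0,0,-40,0,0,0,2],[0,0,-40,0,0,0,2]]]'
python3 - <<'E'
from h import *
st(); t=lambda x,y,z,yaw:D(*(B(x,y,0)[:2]*1000),z,yaw)
plan(t(-91-17,0,105,92.6)); a,C=shot('top','top5.png')
g=cv2.cvtColor(a,cv2.COLOR_BGR2GRAY); 
for n,x,y in (('left',-91,0),('right',91,0),('far',0,82),('near',0,-82)):
    s=np.sign([x,y]); print(n,[int(g[tuple(proj(C,B(x+s[0]*k,y+s[1]*k,60))[0].round().astype(int)[::-1])]) for k in range(-12,48,3)])
E
```

```text
time: 32.42
ee_pos: [0.5676, 0.1196, 0.0654]
tool_rot: [0.0, 0.691, 0.723, -0.0]
wrist_force: [-0.0, 0.4, -0.2]
finger_gap: 0.325
time: 32.83
ee_pos: [0.5671, 0.1197, 0.105]
tool_rot: [-0.0, 0.691, 0.723, -0.0]
wrist_force: [-0.4, 0.1, 0.4]
finger_gap: 0.061
32.83 [567.1 119.7 105. ] x [-0.046  0.999 -0.   ] y [ 0.999  0.046 -0.001] z [-0.001 -0.    -1.   ] F [-0.4  0.1  0.4] gap 5.6
[107.4, 0.5, -0.1] [-0.0, 0.0, 0.0] rows 2.6
left [41, 40, 42, 39, 39, 40, 39, 35, 37, 38, 35, 34, 37, 63, 89, 104, 109, 109, 111, 110]
right [81, 81, 80, 66, 49, 35, 32, 33, 33, 40, 49, 68, 63, 55, 54, 63, 85, 106, 112, 109]
far [46, 44, 44, 41, 40, 40, 41, 42, 38, 41, 41, 42, 42, 40, 41, 40, 42, 39, 39, 36]
near [17, 18, 18, 21, 22, 41, 68, 71, 71, 73, 75, 75, 88, 98, 114, 116, 110, 109, 107, 107]
```

```bash
python3 -m creep '[[[40,0,0,0,0,0,1],[80,0,0,0,0,0,1],[107,0,0,0,0,0,1],[107,0,0,0,0,0,1],[107,0,0,0,0,0,1]]]' 40
python3 -m creep '[[[0,0,0,0,0,0,1],[0,0,0,0,0,0,1],[0,0,0,0,0,0,1]]]'
python3 -m creep '[[[0,0,12,0,0,0,1],[0,0,25,0,0,0,1],[0,0,35,0,0,0,1],[0,0,45,0,0,0,1],[0,0,53,0,0,0,1]]]'
python3 -m creep '[[[0,0,7,0,0,0,1],[0,0,14,0,0,0,1],[0,0,21,0,0,0,1],[0,0,24,0,0,0,1],[0,0,24,0,0,0,1]]]'
python3 -c "
from h import *
st()"
```

```text
time: 33.3
ee_pos: [0.5614, 0.2283, 0.1042]
tool_rot: [-0.0, 0.689, 0.725, -0.001]
wrist_force: [0.1, -1.0, 0.3]
finger_gap: 0.009
time: 33.55
ee_pos: [0.5629, 0.2246, 0.1054]
tool_rot: [0.0, 0.692, 0.722, -0.0]
wrist_force: [-0.1, 0.3, 1.3]
finger_gap: 0.01
time: 33.97
ee_pos: [0.5624, 0.227, 0.0513]
tool_rot: [-0.0, 0.691, 0.723, -0.0]
wrist_force: [-0.1, 2.5, 4.5]
finger_gap: 0.008
time: 34.38
ee_pos: [0.5619, 0.226, 0.0274]
tool_rot: [-0.0, 0.691, 0.723, -0.001]
wrist_force: [0.4, 0.7, -0.1]
finger_gap: 0.01
34.38 [561.9 226.   27.4] x [-0.046  0.999 -0.001] y [ 0.999  0.046 -0.002] z [-0.002 -0.001 -1.   ] F [ 0.4  0.7 -0.1] gap 0.9
```

```bash
for i in 1 2 3; do python3 -m creep '[[[-1,0,0,0,0,0,1],[-2,0,0,0,0,0,1],[-2,0,0,0,0,0,1]]]' | grep -E 'ee_pos|force'; done
python3 -c "
from h import *
st()"
```

```text
ee_pos: [0.5628, 0.2241, 0.0288]
wrist_force: [-0.5, 0.7, 0.0]
ee_pos: [0.563, 0.2233, 0.0289]
wrist_force: [-0.9, 2.9, -0.5]
ee_pos: [0.5629, 0.2232, 0.0289]
wrist_force: [-0.6, 7.9, -1.6]
35.13 [562.9 223.2  28.9] x [-0.047  0.999  0.003] y [0.999 0.047 0.001] z [ 0.001  0.003 -1.   ] F [-0.6  7.9 -1.6] gap 1.1
```

```bash
for i in 1 2 3; do python3 -m creep '[[[-1,0,0,0,0,0,1],[-2,0,0,0,0,0,1],[-2,0,0,0,0,0,1]]]' | grep -E 'ee_pos|force'; done
python3 -c "
from h import *
st()"
```

```text
ee_pos: [0.5629, 0.2231, 0.029]
wrist_force: [-0.3, 10.0, -1.8]
ee_pos: [0.5629, 0.2231, 0.029]
wrist_force: [-0.3, 13.5, -2.8]
ee_pos: [0.5629, 0.223, 0.0291]
wrist_force: [1.0, 17.2, -5.2]
35.88 [562.9 223.   29.1] x [-0.051  0.999  0.009] y [0.999 0.051 0.002] z [ 0.002  0.009 -1.   ] F [ 1.  17.2 -5.2] gap 1.0
```

```bash
python3 -m creep '[[[12,0,0,0,0,0,1],[18,0,0,0,0,0,1],[18,0,-35,0,0,0,1],[18,0,-70,0,0,0,1],[18,0,-85,0,0,0,1]]]'
python3 - <<'E'
from h import *
st(); t=lambda x,y,z,yaw:D(*(B(x,y,0)[:2]*1000),z,yaw)
plan(t(0,0,110,92.6),t(108,0,105,92.6))
E
```

```text
time: 36.3
ee_pos: [0.5646, 0.2315, 0.1172]
tool_rot: [0.002, 0.691, 0.723, 0.002]
wrist_force: [-0.1, -0.8, -0.8]
finger_gap: 0.011
36.3 [564.6 231.5 117.2] x [-0.044  0.999 -0.   ] y [0.999 0.044 0.004] z [ 0.004  0.    -1.   ] F [-0.1 -0.8 -0.8] gap 1.0
[-112.4, -2.0, 7.2] [0.3, 0.0, -0.1] rows 2.7
[-108.0, 0.0, 5.0] [0.0, 0.0, 0.0] rows 2.6
```

```bash
python3 -m creep '[[[-112,-2,5,0,0,0,1],[-112,-2,5,0,0,0,1],[-112,-2,5,0,0,0,1],[-112,-2,5,0,0,0,1]]]'
python3 -m creep '[[[-108,0,6,0,0,0,1],[-108,0,6,0,0,0,1],[-108,0,6,0,0,0,1],[-108,0,6,0,0,0,1],[-108,0,6,0,0,0,1]]]'
python3 -m creep '[[[0,0,0,0,0,0,1],[0,0,0,0,0,0,1],[0,0,0,0,0,0,1],[0,0,0,0,0,0,1]]]'
python3 - <<'E'
from h import *
st(); t=lambda x,y,z,yaw:D(*(B(x,y,0)[:2]*1000),z,yaw)
plan(t(108,0,29,92.6))
E
```

```text
time: 36.63
ee_pos: [0.5657, 0.1108, 0.109]
tool_rot: [0.002, 0.695, 0.719, -0.002]
wrist_force: [-0.4, -1.1, 0.9]
finger_gap: 0.011
time: 37.05
ee_pos: [0.5703, 0.0101, 0.1026]
tool_rot: [0.0, 0.692, 0.722, -0.001]
wrist_force: [-0.3, 0.7, 0.4]
finger_gap: 0.014
time: 37.38
ee_pos: [0.5704, 0.0141, 0.1025]
tool_rot: [-0.0, 0.69, 0.724, 0.0]
wrist_force: [-0.8, -0.6, 0.1]
finger_gap: 0.009
37.38 [570.4  14.1 102.5] x [-0.048  0.999  0.   ] y [ 0.999  0.048 -0.   ] z [-0.  0. -1.] F [-0.8 -0.6  0.1] gap 0.8
[-3.0, 2.0, 73.5] [-0.0, -0.0, 0.2] rows 1.8
```

```bash
python3 -m creep '[[[-3,2,12,0,0,0,1],[-3,2,25,0,0,0,1],[-3,2,35,0,0,0,1],[-3,2,45,0,0,0,1],[-3,2,52,0,0,0,1]]]' | grep -E 'ee_pos|force'
python3 -m creep '[[[0,0,7,0,0,0,1],[0,0,14,0,0,0,1],[0,0,21,0,0,0,1],[0,0,22,0,0,0,1],[0,0,22,0,0,0,1]]]' | grep -E 'ee_pos|force'
for i in 1 2 3 4 5 6; do python3 -m creep '[[[1,0,0,0,0,0,1],[2,0,0,0,0,0,1],[2,0,0,0,0,0,1]]]' | grep -E 'ee_pos|force'; done
```

```text
ee_pos: [0.5721, 0.0092, 0.049]
wrist_force: [0.2, -1.6, 2.2]
ee_pos: [0.572, 0.0095, 0.0278]
wrist_force: [-0.4, -1.8, -1.5]
ee_pos: [0.5722, 0.0118, 0.0286]
wrist_force: [-0.9, -1.6, -1.7]
ee_pos: [0.5723, 0.0132, 0.0287]
wrist_force: [-0.7, -4.7, -2.0]
ee_pos: [0.5723, 0.0136, 0.0287]
wrist_force: [1.0, -7.4, -1.8]
ee_pos: [0.5723, 0.0139, 0.0287]
wrist_force: [-0.4, -11.0, -1.9]
ee_pos: [0.5724, 0.015, 0.0288]
wrist_force: [-0.0, -12.6, -1.7]
ee_pos: [0.5724, 0.0151, 0.0288]
wrist_force: [0.4, -17.1, -1.8]
```

```bash
python3 -m creep '[[[-12,0,0,0,0,0,1],[-18,0,0,0,0,0,1],[-18,0,-35,0,0,0,1],[-18,0,-70,0,0,0,1],[-18,0,-88,0,0,0,1]]]'
python3 - <<'E'
from h import *
st(); print(np.round(readout.state()['joint_pos'],2)); t=lambda x,y,z,yaw:D(*(B(x,y,0)[:2]*1000),z,yaw)
plan(t(50,-35,115,122.6),t(0,-70,115,152.6),t(0,-99,105,182.6),t(0,-99,29,182.6))
E
```

```text
time: 40.13
ee_pos: [0.5748, 0.0048, 0.1201]
tool_rot: [0.001, 0.691, 0.723, 0.002]
wrist_force: [1.6, -0.1, 0.0]
finger_gap: 0.016
40.13 [574.8   4.8 120.1] x [-0.046  0.999  0.002] y [0.999 0.046 0.004] z [ 0.004  0.002 -1.   ] F [ 1.6 -0.1  0. ] gap 1.5
[-0.44  0.48  0.48  1.9  -0.3   0.83  0.25]
[64.5, -36.9, 5.0] [0.3, -0.0, -30.0] rows 4.2
[60.8, -5.3, 0.0] [0.0, 0.0, -30.0] rows 4.2
[25.1, -14.5, 10.0] [0.0, 0.0, -30.0] rows 4.2
[-0.0, 0.0, 76.0] [0.0, 0.0, 0.0] rows 1.8
```

```bash
python3 -m creep '[[[64,-37,5,0,0,-30,1],[64,-37,5,0,0,-30,1],[64,-37,5,0,0,-30,1],[64,-37,5,0,0,-30,1],[64,-37,5,0,0,-30,1]]]'
python3 -m creep '[[[61,-5,0,0,0,-30,1],[61,-5,0,0,0,-30,1],[61,-5,0,0,0,-30,1],[61,-5,0,0,0,-30,1],[61,-5,0,0,0,-30,1]]]'
python3 -m creep '[[[25,-14,10,0,0,-30,1],[25,-14,10,0,0,-30,1],[25,-14,10,0,0,-30,1],[25,-14,10,0,0,-30,1],[25,-14,10,0,0,-30,1]]]'
python3 -m creep '[[[0,0,0,0,0,0,1],[0,0,0,0,0,0,1],[0,0,0,0,0,0,1],[0,0,0,0,0,0,1]]]'
python3 - <<'E'
from h import *
st(); print(np.round(readout.state()['joint_pos'],2)); t=lambda x,y,z,yaw:D(*(B(x,y,0)[:2]*1000),z,yaw)
plan(t(0,-99,29,182.6))
E
```

```text
time: 40.55
ee_pos: [0.533, 0.0683, 0.1123]
tool_rot: [-0.0, 0.477, 0.879, 0.001]
wrist_force: [-0.9, -0.5, 0.3]
finger_gap: 0.008
time: 40.97
ee_pos: [0.496, 0.1156, 0.112]
tool_rot: [0.0, 0.236, 0.972, 0.001]
wrist_force: [-0.2, -0.8, -0.7]
finger_gap: 0.012
time: 41.38
ee_pos: [0.4676, 0.1137, 0.1018]
tool_rot: [0.0, -0.022, 1.0, 0.0]
wrist_force: [-0.0, -0.1, 0.9]
finger_gap: 0.013
time: 41.72
ee_pos: [0.4673, 0.1137, 0.1016]
tool_rot: [0.0, -0.022, 1.0, -0.0]
wrist_force: [0.7, 0.5, 0.3]
finger_gap: 0.009
41.72 [467.3 113.7 101.6] x [-0.999 -0.044 -0.   ] y [-0.044  0.999 -0.   ] z [ 0. -0. -1.] F [0.7 0.5 0.3] gap 0.8
[-0.39  0.35  0.1   2.11 -0.05  0.69  1.35]
[-1.4, 0.8, 72.6] [-0.0, 0.0, -0.1] rows 1.7
```

```bash
python3 -m creep '[[[-1,1,12,0,0,0,1],[-1,1,25,0,0,0,1],[-1,1,35,0,0,0,1],[-1,1,45,0,0,0,1],[-1,1,52,0,0,0,1]]]' | grep -E 'ee_pos|force'
python3 -m creep '[[[0,0,7,0,0,0,1],[0,0,14,0,0,0,1],[0,0,20,0,0,0,1],[0,0,21,0,0,0,1],[0,0,21,0,0,0,1]]]' | grep -E 'ee_pos|force'
for i in 1 2 3 4 5; do python3 -m creep '[[[-1,0,0,0,0,0,1],[-2,0,0,0,0,0,1],[-2,0,0,0,0,0,1]]]' | grep -E 'ee_pos|force'; done
```

```text
ee_pos: [0.4677, 0.1147, 0.0487]
wrist_force: [-1.4, -0.4, 2.8]
ee_pos: [0.4681, 0.1146, 0.0281]
wrist_force: [-0.9, 0.5, -0.1]
ee_pos: [0.4703, 0.1148, 0.0287]
wrist_force: [-1.4, -0.5, -1.2]
ee_pos: [0.4718, 0.1149, 0.0288]
wrist_force: [-3.1, -0.0, 1.7]
ee_pos: [0.4718, 0.1149, 0.0284]
wrist_force: [-8.4, 0.0, 6.4]
ee_pos: [0.4717, 0.1149, 0.0282]
wrist_force: [-11.9, -0.3, 10.1]
ee_pos: [0.4718, 0.1148, 0.028]
wrist_force: [-16.7, -0.4, 12.8]
```

```bash
for i in 1 2 3; do python3 -m creep '[[[-1,0,0,0,0,0,1],[-2,0,0,0,0,0,1],[-2,0,0,0,0,0,1]]]' | grep -E 'ee_pos|force'; done
python3 - <<'E'
from h import *
st(); print(readout.state()['moment'])
E
```

```text
ee_pos: [0.472, 0.1148, 0.0278]
wrist_force: [-20.4, -0.4, 16.7]
ee_pos: [0.472, 0.1147, 0.0275]
wrist_force: [-24.3, -0.5, 20.0]
ee_pos: [0.4719, 0.1147, 0.0273]
wrist_force: [-28.8, -0.7, 23.4]
44.55 [471.9 114.7  27.3] x [-0.999 -0.048  0.024] y [-0.048  0.999 -0.002] z [-0.024 -0.004 -1.   ] F [-28.8  -0.7  23.4] gap 0.9
[-0.21813984  5.88863764 -0.05932177]
```

```bash
python3 -m creep '[[[10,0,0,0,0,0,1],[26,0,0,0,0,0,1],[26,0,-35,0,0,0,1],[26,0,-70,0,0,0,1],[26,0,-88,0,0,0,1]]]'
python3 - <<'E'
from h import *
st(); t=lambda x,y,z,yaw:D(*(B(x,y,0)[:2]*1000),z,yaw)
plan(t(0,99,108,182.6))
E
```

```text
time: 44.97
ee_pos: [0.4607, 0.1149, 0.12]
tool_rot: [0.003, -0.023, 1.0, 0.001]
wrist_force: [1.0, 0.7, 0.0]
finger_gap: 0.013
44.97 [460.7 114.9 120. ] x [-0.999 -0.046 -0.006] y [-0.046  0.999  0.002] z [ 0.006  0.002 -1.   ] F [1.  0.7 0. ] gap 1.2
[-205.9, -0.7, 13.3] [0.1, 0.4, 0.0] rows 4.9
```

```bash
python3 -m creep '[[[-40,0,0,0,0,0,1],[-80,0,0,0,0,0,1],[-120,0,4,0,0,0,1],[-160,0,8,0,0,0,1],[-195,0,13,0,0,0,1]]]'
python3 -m creep '[[[-10,0,0,0,0,0,1],[-10,0,0,0,0,0,1],[-10,0,0,0,0,0,1],[-10,0,0,0,0,0,1],[-10,0,0,0,0,0,1]]]'
python3 - <<'E'
from h import *
st(); t=lambda x,y,z,yaw:D(*(B(x,y,0)[:2]*1000),z,yaw)
plan(t(0,99,29,182.6))
E
```

```text
time: 45.38
ee_pos: [0.6568, 0.1234, 0.1044]
tool_rot: [0.002, -0.023, 1.0, 0.0]
wrist_force: [0.4, 0.0, 0.1]
finger_gap: 0.007
time: 45.8
ee_pos: [0.6621, 0.1239, 0.1041]
tool_rot: [0.0, -0.023, 1.0, 0.0]
wrist_force: [0.1, -0.0, -0.6]
finger_gap: 0.011
45.8 [662.1 123.9 104.1] x [-0.999 -0.046 -0.   ] y [-0.046  0.999  0.   ] z [ 0.  0. -1.] F [ 0.1 -0.  -0.6] gap 1.0
[-4.4, -0.5, 75.1] [0.0, 0.0, 0.0] rows 1.8
```

```bash
python3 -m creep '[[[-5,0,12,0,0,0,1],[-5,0,25,0,0,0,1],[-5,0,35,0,0,0,1],[-5,0,45,0,0,0,1],[-5,0,54,0,0,0,1]]]' | grep -E 'ee_pos|force'
python3 -m creep '[[[0,0,7,0,0,0,1],[0,0,14,0,0,0,1],[0,0,20,0,0,0,1],[0,0,21,0,0,0,1],[0,0,21,0,0,0,1]]]' | grep -E 'ee_pos|force'
for i in 1 2 3 4 5 6; do python3 -m creep '[[[1,0,0,0,0,0,1],[2,0,0,0,0,0,1],[2,0,0,0,0,0,1]]]' | grep -E 'ee_pos|force'; done
```

```text
ee_pos: [0.6683, 0.1239, 0.0486]
wrist_force: [1.5, 0.1, 2.3]
ee_pos: [0.6673, 0.1237, 0.0277]
wrist_force: [1.4, -0.1, 0.0]
ee_pos: [0.666, 0.1237, 0.0287]
wrist_force: [2.6, -0.4, -2.4]
ee_pos: [0.6642, 0.1237, 0.0289]
wrist_force: [2.9, 0.8, -1.3]
ee_pos: [0.6642, 0.1237, 0.029]
wrist_force: [8.1, -1.2, -6.3]
ee_pos: [0.6638, 0.1236, 0.0291]
wrist_force: [13.1, 1.6, -8.9]
ee_pos: [0.6628, 0.1233, 0.0294]
wrist_force: [14.9, 0.4, -9.0]
ee_pos: [0.6628, 0.1233, 0.03]
wrist_force: [17.6, 1.3, -11.6]
```

```bash
python3 -m creep '[[[-10,0,0,0,0,0,1],[-26,0,0,0,0,0,1],[-26,0,-35,0,0,0,1],[-26,0,-70,0,0,0,1],[-26,0,-88,0,0,0,1]]]'
python3 -m creep '[[[40,0,0,0,0,0,1],[80,0,0,0,0,0,1],[120,0,0,0,0,0,1],[160,0,0,0,0,0,1],[195,0,0,0,0,0,1]]]'
python3 -m creep '[[[20,0,0,0,-5,0,1],[20,0,0,0,-10,0,1],[20,0,0,0,-10,0,1],[20,0,0,0,-10,0,1],[20,0,0,0,-10,0,1]]]'
python3 - <<'E'
from h import *
st(); t=lambda x,y,z,yaw:D(*(B(x,y,0)[:2]*1000),z,yaw)
T=t(0,-102,31,182.6); T[:3,:3]=T[:3,:3]@Rn.from_rotvec([0,np.radians(-10),0]).as_matrix(); plan(T)
E
```

```text
time: 48.55
ee_pos: [0.6826, 0.1248, 0.1196]
tool_rot: [0.001, -0.023, 1.0, 0.0]
wrist_force: [1.0, -0.3, 0.1]
finger_gap: 0.011
time: 48.97
ee_pos: [0.4832, 0.1153, 0.1164]
tool_rot: [-0.002, -0.023, 1.0, -0.0]
wrist_force: [0.1, -0.5, 0.2]
finger_gap: 0.008
time: 49.38
ee_pos: [0.4683, 0.1152, 0.1173]
tool_rot: [0.087, -0.023, 0.996, 0.002]
wrist_force: [0.2, 0.4, 1.4]
finger_gap: 0.011
49.38 [468.3 115.2 117.3] x [-0.984 -0.045 -0.174] y [-0.046  0.999  0.   ] z [ 0.174  0.008 -0.985] F [0.2 0.4 1.4] gap 1.0
[17.6, -0.6, 84.5] [0.0, 0.0, 0.0] rows 2.1
```

```bash
python3 -m creep '[[[5,0,20,0,0,0,1],[9,0,42,0,0,0,1],[13,0,62,0,0,0,1],[17,0,80,0,0,0,1],[17.5,0,84,0,0,0,1]]]' | grep -E 'ee_pos|force'
python3 -m creep '[[[-1,0,0,0,0,0,1],[-2,0,0.5,0,0,0,1],[-3,0,0.5,0,0,0,1],[-3,0,0.5,0,0,0,1]]]' | grep -E 'ee_pos|force'
for i in 1 2 3 4 5 6 7; do python3 -m creep '[[[-1,0,0.2,0,0,0,1],[-2,0,0.3,0,0,0,1],[-2,0,0.3,0,0,0,1]]]' | grep -E 'ee_pos|force'; done
```

```text
ee_pos: [0.4643, 0.1139, 0.0281]
wrist_force: [-0.4, 0.0, -0.5]
ee_pos: [0.469, 0.115, 0.032]
wrist_force: [-0.4, 0.3, 0.3]
ee_pos: [0.4702, 0.115, 0.0315]
wrist_force: [-0.2, 0.4, -0.1]
ee_pos: [0.4714, 0.1149, 0.0309]
wrist_force: [-0.0, 1.2, 0.2]
ee_pos: [0.4719, 0.1148, 0.0304]
wrist_force: [-5.8, 0.8, 2.6]
ee_pos: [0.4721, 0.1147, 0.03]
wrist_force: [-8.6, 1.0, 4.1]
ee_pos: [0.4724, 0.1146, 0.0295]
wrist_force: [-11.8, 1.6, 7.0]
ee_pos: [0.4726, 0.1145, 0.029]
wrist_force: [-15.4, 0.9, 7.3]
ee_pos: [0.4729, 0.1143, 0.0286]
wrist_force: [-17.5, 1.9, 7.8]
```

```bash
python3 -m creep '[[[12,0,0,0,0,0,1],[25,0,-5,0,0,0,1],[25,0,-45,0,0,0,1],[25,0,-85,0,0,0,1],[25,0,-125,0,0,0,1]]]'
python3 -m creep '[[[-10,0,-60,0,0,0,1],[-10,0,-60,0,0,0,1],[-10,0,-60,0,0,0,1],[-10,0,-60,0,0,0,1],[-10,0,-60,0,0,0,1]]]'
python3 - <<'E'
from h import *
st(); T=pose(); np.save('Tn.npy',T); a,C=shot('wrist','wn.png')
for p in ((0,-82,60),(0,-86,35),(0,-107,60),(-22,-82,60),(22,-82,60)): print(p,proj(C,B(*p)).round(0))
t=lambda x,y,z,yaw:D(*(B(x,y,0)[:2]*1000),z,yaw)
R=Rn.from_rotvec([0,np.radians(-10),0]).as_matrix()
def tt(*k): X=t(*k); X[:3,:3]=X[:3,:3]@R; return X
plan(tt(-50,-75,180,152.6),tt(-100,-40,150,122.6),tt(-113,0,115,92.6),tt(-113,0,32,92.6))
E
```

```text
time: 52.3
ee_pos: [0.4348, 0.1129, 0.1508]
tool_rot: [0.087, -0.023, 0.996, 0.002]
wrist_force: [1.4, 0.8, 0.1]
finger_gap: 0.012
time: 52.72
ee_pos: [0.4344, 0.113, 0.2099]
tool_rot: [0.087, -0.023, 0.996, 0.002]
wrist_force: [0.4, 0.3, -0.1]
finger_gap: 0.017
52.72 [434.4 113.  209.9] x [-0.984 -0.045 -0.173] y [-0.046  0.999 -0.   ] z [ 0.173  0.008 -0.985] F [ 0.4  0.3 -0.1] gap 1.6
(0, -82, 60) [[280. 218.]]
(0, -86, 35) [[280. 203.]]
(0, -107, 60) [[280. 194.]]
(-22, -82, 60) [[303. 218.]]
(22, -82, 60) [[257. 218.]]
[-52.8, 50.2, 38.9] [5.1, -0.1, 29.6] rows 4.2
[-0.0, 60.8, 30.5] [5.2, -0.0, 29.5] rows 4.2
[-2.5, 41.1, 36.0] [5.2, 0.0, 29.5] rows 4.2
[14.4, 0.0, 81.7] [0.0, -0.0, 0.0] rows 2.0
```

```bash
python3 - <<'E'
import cv2
g=cv2.cvtColor(cv2.imread('pics/wn.png'),cv2.COLOR_BGR2GRAY)
for c in (262,280,298,340): print(c,g[186:228,c].tolist())
E
python3 -m creep '[[[-53,50,39,5.1,0,29.6,1],[-53,50,39,5.1,0,29.6,1],[-53,50,39,5.1,0,29.6,1],[-53,50,39,5.1,0,29.6,1],[-53,50,39,5.1,0,29.6,1]]]'
python3 -m creep '[[[0,61,30,5.2,0,29.5,1],[0,61,30,5.2,0,29.5,1],[0,61,30,5.2,0,29.5,1],[0,61,30,5.2,0,29.5,1],[0,61,30,5.2,0,29.5,1]]]'
python3 -m creep '[[[-2,41,36,5.2,0,29.5,1],[-2,41,36,5.2,0,29.5,1],[-2,41,36,5.2,0,29.5,1],[-2,41,36,5.2,0,29.5,1],[-2,41,36,5.2,0,29.5,1]]]'
python3 -m creep '[[[0,0,0,0,0,0,1],[0,0,0,0,0,0,1],[0,0,0,0,0,0,1],[0,0,0,0,0,0,1]]]'
python3 - <<'E'
from h import *
st()
t=lambda x,y,z,yaw:D(*(B(x,y,0)[:2]*1000),z,yaw)
X=t(-113,0,32,92.6); X[:3,:3]=X[:3,:3]@Rn.from_rotvec([0,np.radians(-10),0]).as_matrix(); plan(X)
E
```

```text
262 [162, 162, 159, 144, 120, 102, 94, 91, 91, 90, 90, 91, 92, 95, 104, 113, 113, 101, 82, 72, 70, 70, 69, 70, 70, 71, 70, 80, 100, 116, 125, 133, 137, 150, 181, 206, 214, 216, 216, 216, 215, 215]
280 [163, 159, 145, 121, 102, 95, 91, 91, 91, 92, 92, 93, 92, 95, 99, 104, 111, 115, 104, 84, 72, 69, 68, 68, 68, 67, 70, 83, 107, 123, 128, 134, 137, 151, 181, 206, 215, 216, 216, 216, 215, 216]
298 [159, 160, 162, 162, 160, 159, 158, 156, 148, 129, 106, 95, 93, 94, 97, 103, 111, 113, 102, 82, 71, 70, 69, 69, 69, 69, 72, 82, 103, 120, 127, 135, 138, 150, 181, 206, 214, 216, 216, 216, 216, 215]
340 [170, 169, 169, 170, 171, 170, 167, 165, 160, 143, 115, 96, 92, 92, 98, 110, 121, 125, 125, 125, 124, 124, 124, 124, 124, 124, 124, 125, 127, 133, 141, 153, 175, 197, 209, 214, 215, 216, 216, 216, 216, 216]
time: 53.18
ee_pos: [0.4907, 0.1662, 0.1783]
tool_rot: [0.083, 0.238, 0.968, -0.022]
wrist_force: [-0.3, 0.1, -0.1]
finger_gap: 0.01
time: 53.6
ee_pos: [0.5236, 0.2178, 0.1494]
tool_rot: [0.076, 0.479, 0.873, -0.043]
wrist_force: [-0.8, -0.3, 0.1]
finger_gap: 0.012
time: 54.02
ee_pos: [0.5631, 0.2319, 0.1153]
tool_rot: [0.063, 0.689, 0.72, -0.061]
wrist_force: [-0.1, -0.4, -0.6]
finger_gap: 0.01
time: 54.35
ee_pos: [0.5629, 0.2329, 0.1173]
tool_rot: [0.062, 0.687, 0.721, -0.059]
wrist_force: [-0.3, -0.4, 1.0]
finger_gap: 0.015
54.35 [562.9 232.9 117.3] x [-0.048  0.984 -0.171] y [0.999 0.048 0.   ] z [ 0.009 -0.171 -0.985] F [-0.3 -0.4  1. ] gap 1.4
[13.8, -0.5, 84.2] [0.1, -0.1, 0.2] rows 2.0
```

```bash
python3 -m creep '[[[5,0,20,0,0,0,1],[8,0,42,0,0,0,1],[11,0,62,0,0,0,1],[13,0,80,0,0,0,1],[14,0,84,0,0,0,1]]]' | grep -E 'ee_pos|force'
python3 -m creep '[[[-1,0,0,0,0,0,1],[-2,0,0.5,0,0,0,1],[-3,0,0.5,0,0,0,1],[-3,0,0.5,0,0,0,1]]]' | grep -E 'ee_pos|force'
for i in 1 2 3 4 5 6 7; do python3 -m creep '[[[-1,0,0.2,0,0,0,1],[-2,0,0.3,0,0,0,1],[-2,0,0.3,0,0,0,1]]]' | grep -E 'ee_pos|force'; done
```

```text
ee_pos: [0.5613, 0.2312, 0.0294]
wrist_force: [-0.5, -0.0, -0.7]
ee_pos: [0.5643, 0.2294, 0.0334]
wrist_force: [-0.4, -0.1, 0.0]
ee_pos: [0.5637, 0.2271, 0.0325]
wrist_force: [-0.8, -0.4, -0.1]
ee_pos: [0.5636, 0.2249, 0.0321]
wrist_force: [0.3, -0.6, -0.7]
ee_pos: [0.5636, 0.2241, 0.0321]
wrist_force: [0.5, 1.8, -0.4]
ee_pos: [0.5637, 0.2238, 0.0322]
wrist_force: [-0.8, 6.1, -1.6]
ee_pos: [0.5637, 0.2236, 0.0322]
wrist_force: [-0.8, 9.8, -0.7]
ee_pos: [0.5637, 0.2235, 0.0322]
wrist_force: [-0.8, 12.1, -1.9]
ee_pos: [0.5637, 0.2232, 0.0323]
wrist_force: [-1.8, 15.2, -3.1]
```

```bash
for i in 1 2 3 4; do python3 -m creep '[[[-1,0,0.2,0,0,0,1],[-2,0,0.3,0,0,0,1],[-2,0,0.3,0,0,0,1]]]' | grep -E 'ee_pos|force'; done
python3 -m creep '[[[20,0,0,0,0,0,1],[34,0,-5,0,0,0,1],[34,0,-45,0,0,0,1],[34,0,-85,0,0,0,1],[34,0,-125,0,0,0,1]]]'
python3 -m creep '[[[-10,0,-60,0,0,0,1],[-10,0,-60,0,0,0,1],[-10,0,-60,0,0,0,1],[-10,0,-60,0,0,0,1],[-10,0,-60,0,0,0,1]]]'
python3 - <<'E'
from h import *
st(); T=pose(); a,C=shot('wrist','wl.png')
u0=proj(C,B(-91,0,60))[0];u1=proj(C,B(-95,0,35))[0];u2=proj(C,B(-116,0,60))[0]; print(u0,u1,u2)
g=cv2.cvtColor(a,cv2.COLOR_BGR2GRAY)
for c in (-18,0,18,50): print(c,g[int(u1[1])-12:int(u0[1])+10,int(u0[0])+c].tolist(),int(u1[1])-12)
n=cv2.imread('pics/wn.png'); f=lambda im,u:cv2.resize(im[max(0,int(u[1])-60):int(u[1])+40,int(u[0])-95:int(u[0])+95],(760,400),interpolation=cv2.INTER_CUBIC)[100:400]
t,Ct=shot('top','top6.png')
cv2.imwrite('pics/fin.png',np.vstack([f(a,u0),f(n,(280,218))]))
E
```

```text
ee_pos: [0.5638, 0.2227, 0.0323]
wrist_force: [-0.6, 17.8, -3.0]
ee_pos: [0.5639, 0.2218, 0.0324]
wrist_force: [-1.3, 19.2, -3.6]
ee_pos: [0.5639, 0.2217, 0.0324]
wrist_force: [-1.2, 22.4, -3.5]
ee_pos: [0.5639, 0.2215, 0.0324]
wrist_force: [-1.2, 25.8, -5.2]
time: 58.27
ee_pos: [0.5614, 0.2608, 0.1507]
tool_rot: [0.063, 0.688, 0.72, -0.061]
wrist_force: [1.1, 0.7, 0.3]
finger_gap: 0.012
time: 58.68
ee_pos: [0.561, 0.2614, 0.2095]
tool_rot: [0.062, 0.688, 0.72, -0.061]
wrist_force: [0.2, 0.3, 0.9]
finger_gap: 0.013
58.68 [561.  261.4 209.5] x [-0.045  0.984 -0.173] y [ 0.999  0.046 -0.001] z [ 0.007 -0.173 -0.985] F [0.2 0.3 0.9] gap 1.2
[280.58520131 219.15436618] [280.65392959 204.37443854] [280.60343949 195.22493354]
-18 [93, 93, 93, 94, 94, 94, 94, 94, 100, 112, 124, 125, 113, 94, 78, 71, 70, 70, 70, 70, 70, 70, 70, 73, 75, 78, 78, 79, 81, 92, 113, 130, 136, 138, 137, 138, 138] 192
0 [97, 100, 100, 100, 99, 97, 96, 97, 101, 112, 120, 112, 91, 77, 72, 70, 71, 70, 71, 71, 71, 71, 70, 72, 75, 76, 79, 79, 81, 92, 113, 130, 137, 137, 138, 137, 138] 192
18 [95, 95, 96, 96, 96, 95, 94, 97, 101, 112, 120, 116, 103, 89, 77, 71, 70, 69, 70, 71, 71, 70, 71, 72, 74, 77, 78, 80, 82, 92, 113, 130, 137, 138, 137, 137, 137] 192
50 [95, 94, 94, 95, 96, 96, 97, 98, 102, 112, 123, 128, 130, 129, 130, 130, 130, 129, 130, 130, 130, 131, 133, 135, 133, 134, 136, 136, 137, 137, 137, 138, 138, 142, 160, 190, 212] 192
```

Run:
```python
from h import *
t=lambda x,y,z,yaw:D(*(B(x,y,0)[:2]*1000),z,yaw)
R=Rn.from_rotvec([0,np.radians(-10),0]).as_matrix()
def tt(*k): X=t(*k); X[:3,:3]=X[:3,:3]@R; return X
plan(tt(-110,-50,180,122.6),tt(-50,-95,150,152.6),tt(0,-108,110,182.6),tt(0,-106,34,182.6))
```

```text
[-27.0, -49.6, 34.1] [-5.3, -0.0, -29.5] rows 4.2
[-23.8, -69.0, 34.7] [-5.2, 0.0, -29.5] rows 4.2
[-6.6, -49.8, 41.8] [-5.2, -0.0, -29.5] rows 4.2
[11.2, 0.0, 75.2] [-0.0, -0.0, -0.0] rows 1.8
```

View pics/fin.png

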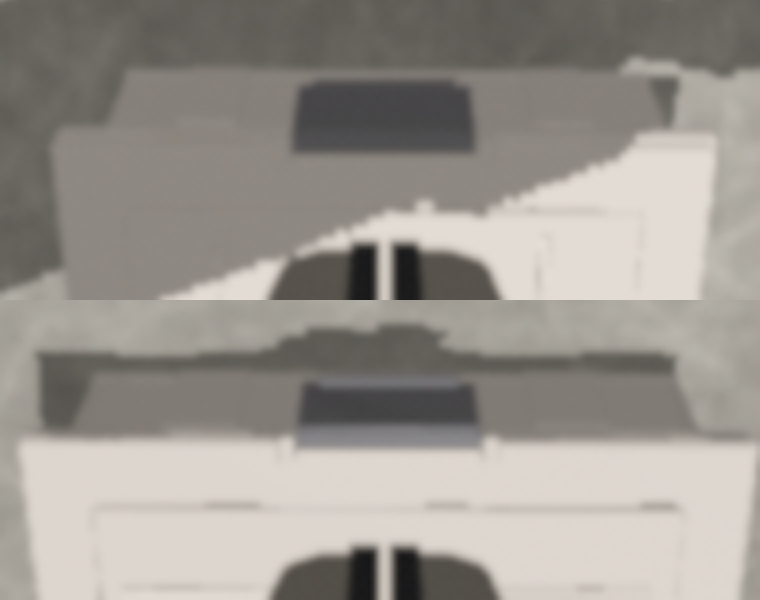

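```bash
python3 -m creep '[[[-27,-50,34,-5.3,0,-29.5,1],[-27,-50,34,-5.3,0,-29.5,1],[-27,-50,34,-5.3,0,-29.5,1],[-27,-50,34,-5.3,0,-29.5,1],[-27,-50,34,-5.3,0,-29.5,1]]]'
python3 -m creep '[[[-24,-69,35,-5.2,0,-29.5,1],[-24,-69,35,-5.2,0,-29.5,1],[-24,-69,35,-5.2,0,-29.5,1],[-24,-69,35,-5.2,0,-29.5,1],[-24,-69,35,-5.2,0,-29.5,1]]]'
python3 -m creep '[[[-7,-50,42,-5.2,0,-29.5,1],[-7,-50,42,-5.2,0,-29.5,1],[-7,-50,42,-5.2,0,-29.5,1],[-7,-50,42,-5.2,0,-29.5,1],[-7,-50,42,-5.2,0,-29.5,1]]]'
python3 -m creep '[[[0,0,0,0,0,0,1],[0,0,0,0,0,0,1],[0,0,0,0,0,0,1],[0,0,0,0,0,0,1]]]'
python3 - <<'E'
from h import *
st()
t=lambda x,y,z,yaw:D(*(B(x,y,0)[:2]*1000),z,yaw)
X=t(0,-105,34,182.6); X[:3,:3]=X[:3,:3]@Rn.from_rotvec([0,np.radians(-10),0]).as_matrix(); plan(X)
E
```

```text
time: 59.2
ee_pos: [0.5118, 0.2266, 0.1803]
tool_rot: [0.076, 0.476, 0.875, -0.042]
wrist_force: [-0.7, -0.0, 0.2]
finger_gap: 0.013
time: 59.62
ee_pos: [0.4705, 0.1641, 0.1504]
tool_rot: [0.085, 0.236, 0.968, -0.02]
wrist_force: [0.0, -1.2, -0.0]
finger_gap: 0.009
time: 60.03
ee_pos: [0.4611, 0.1137, 0.1102]
tool_rot: [0.087, -0.022, 0.996, 0.003]
wrist_force: [0.0, 0.6, 0.9]
finger_gap: 0.009
time: 60.37
ee_pos: [0.4612, 0.1151, 0.1108]
tool_rot: [0.088, -0.022, 0.996, 0.003]
wrist_force: [-0.6, 0.3, -0.3]
finger_gap: 0.011
60.37 [461.2 115.1 110.8] x [-0.984 -0.042 -0.176] y [-0.044  0.999  0.002] z [ 0.175  0.01  -0.984] F [-0.6  0.3 -0.3] gap 1.0
[12.0, -1.0, 75.9] [0.1, 0.1, -0.1] rows 1.8
```

```bash
python3 -m creep '[[[5,-1,20,0,0,0,1],[8,-1,42,0,0,0,1],[10,-1,60,0,0,0,1],[12,-1,74,0,0,0,1],[12,-1,76,0,0,0,1]]]' | grep -E 'ee_pos|force'
python3 -m creep '[[[-2,0,0.5,0,0,0,1],[-4,0,0.5,0,0,0,1],[-6,0,1,0,0,0,1],[-6,0,1,0,0,0,1]]]' | grep -E 'ee_pos|force'
for i in 1 2 3 4 5 6 7 8 9 10 11; do python3 -m creep '[[[-1,0,0,0,0,0,1],[-2,0,0,0,0,0,1],[-2,0,0,0,0,0,1]]]' | grep -E 'ee_pos|force'; done
```

```text
ee_pos: [0.4611, 0.1138, 0.0318]
wrist_force: [-0.4, -0.2, 0.5]
ee_pos: [0.47, 0.1146, 0.0352]
wrist_force: [-0.2, 0.4, -0.4]
ee_pos: [0.4709, 0.1143, 0.0348]
wrist_force: [-1.1, 0.8, -0.6]
ee_pos: [0.4715, 0.1143, 0.0345]
wrist_force: [-4.2, 0.2, 3.1]
ee_pos: [0.4717, 0.1142, 0.0344]
wrist_force: [-8.5, 0.0, 6.6]
ee_pos: [0.4719, 0.1142, 0.0343]
wrist_force: [-11.9, 1.1, 7.7]
ee_pos: [0.4721, 0.1142, 0.0342]
wrist_force: [-16.8, 0.5, 12.0]
ee_pos: [0.4723, 0.1142, 0.0342]
wrist_force: [-20.1, 1.6, 15.1]
ee_pos: [0.4724, 0.1141, 0.0339]
wrist_force: [-22.7, 2.0, 16.8]
ee_pos: [0.4726, 0.114, 0.0339]
wrist_force: [-26.7, 1.8, 19.9]
ee_pos: [0.4729, 0.114, 0.0339]
wrist_force: [-32.1, 3.3, 23.7]
ee_pos: [0.474, 0.1137, 0.0333]
wrist_force: [-30.3, 3.1, 15.5]
ee_pos: [0.4742, 0.1137, 0.0333]
wrist_force: [-33.8, 3.5, 19.5]
```

```bash
python3 -m creep '[[[20,0,0,0,0,0,1],[40,0,-5,0,0,0,1],[40,0,-45,0,0,0,1],[40,0,-85,0,0,0,1],[40,0,-105,0,0,0,1]]]'
python3 - <<'E'
from h import *
st()
t=lambda x,y,z,yaw:D(*(B(x,y,0)[:2]*1000),z,yaw)
R=Rn.from_rotvec([0,np.radians(10),0]).as_matrix()
def tt(*k): X=t(*k); X[:3,:3]=X[:3,:3]@R; return X
plan(t(0,-30,125,182.6),tt(0,109,115,182.6),tt(0,107,33,182.6))
E
```

```text
time: 64.28
ee_pos: [0.4336, 0.1127, 0.1374]
tool_rot: [0.09, -0.022, 0.996, 0.004]
wrist_force: [0.8, 0.1, 0.3]
finger_gap: 0.011
64.28 [433.6 112.7 137.4] x [-0.983 -0.043 -0.18 ] y [-0.045  0.999  0.004] z [ 0.18   0.012 -0.984] F [0.8 0.1 0.3] gap 1.0
[-100.2, 0.3, 30.9] [0.2, 10.4, -0.1] rows 2.5
[-139.0, 0.0, 10.0] [-0.0, 10.0, 0.0] rows 3.3
[-12.3, -0.0, 81.1] [0.0, 0.0, -0.0] rows 2.0
```

```bash
python3 -m creep '[[[-30,0,8,0,3,0,1],[-65,0,18,0,7,0,1],[-100,0,31,0,10.4,0,1],[-100,0,31,0,10.4,0,1],[-100,0,31,0,10.4,0,1]]]'
python3 -m creep '[[[-40,0,0,0,3,0,1],[-80,0,4,0,6,0,1],[-120,0,8,0,9,0,1],[-139,0,10,0,10,0,1],[-139,0,10,0,10,0,1]]]'
python3 -m creep '[[[0,0,0,0,0,0,1],[0,0,0,0,0,0,1],[0,0,0,0,0,0,1],[0,0,0,0,0,0,1]]]'
python3 - <<'E'
from h import *
st()
t=lambda x,y,z,yaw:D(*(B(x,y,0)[:2]*1000),z,yaw)
X=t(0,106,33,182.6); X[:3,:3]=X[:3,:3]@Rn.from_rotvec([0,np.radians(10),0]).as_matrix(); plan(X)
E
```

```text
time: 64.7
ee_pos: [0.5384, 0.1163, 0.1191]
tool_rot: [-0.003, -0.021, 1.0, 0.0]
wrist_force: [-1.2, 0.5, 0.0]
finger_gap: 0.012
time: 65.12
ee_pos: [0.6779, 0.1225, 0.1088]
tool_rot: [-0.089, -0.022, 0.996, -0.001]
wrist_force: [-1.2, 0.0, -0.0]
finger_gap: 0.015
time: 65.45
ee_pos: [0.6742, 0.1236, 0.1119]
tool_rot: [-0.089, -0.023, 0.996, -0.001]
wrist_force: [0.5, 0.7, -0.1]
finger_gap: 0.012
65.45 [674.2 123.6 111.9] x [-0.983 -0.045  0.178] y [-0.045  0.999  0.003] z [-0.178 -0.005 -0.984] F [ 0.5  0.7 -0.1] gap 1.1
[-13.3, 0.1, 77.7] [0.2, -0.2, 0.0] rows 1.9
```

```bash
python3 -m creep '[[[-5,0,20,0,0,0,1],[-8,0,42,0,0,0,1],[-11,0,60,0,0,0,1],[-13,0,74,0,0,0,1],[-13,0,78,0,0,0,1]]]' | grep -E 'ee_pos|force'
python3 -m creep '[[[2,0,0.5,0,0,0,1],[4,0,0.5,0,0,0,1],[6,0,1,0,0,0,1],[6,0,1,0,0,0,1]]]' | grep -E 'ee_pos|force'
for i in 1 2 3 4 5 6 7 8 9 10; do python3 -m creep '[[[1,0,0.2,0,0,0,1],[2,0,0.3,0,0,0,1],[2,0,0.3,0,0,0,1]]]' | grep -E 'ee_pos|force'; done
```

```text
ee_pos: [0.672, 0.1233, 0.0297]
wrist_force: [-0.4, -0.7, 0.0]
ee_pos: [0.6683, 0.1233, 0.0331]
wrist_force: [-0.4, 1.0, 0.3]
ee_pos: [0.666, 0.1231, 0.0322]
wrist_force: [0.3, -0.2, 0.2]
ee_pos: [0.6638, 0.1229, 0.0318]
wrist_force: [0.2, 0.1, -1.0]
ee_pos: [0.6633, 0.1229, 0.032]
wrist_force: [4.8, -0.7, -2.1]
ee_pos: [0.663, 0.1229, 0.0322]
wrist_force: [9.2, 1.3, -4.8]
ee_pos: [0.6628, 0.1229, 0.0323]
wrist_force: [13.8, 1.7, -8.7]
ee_pos: [0.6616, 0.1228, 0.0323]
wrist_force: [14.6, 1.1, -9.0]
ee_pos: [0.6612, 0.1228, 0.0326]
wrist_force: [17.9, 2.0, -11.0]
ee_pos: [0.6611, 0.1228, 0.033]
wrist_force: [21.1, 2.2, -12.7]
ee_pos: [0.661, 0.1228, 0.0334]
wrist_force: [26.3, 3.1, -15.2]
ee_pos: [0.6608, 0.1228, 0.0338]
wrist_force: [29.1, 2.1, -14.8]
```

```bash
python3 -m creep '[[[-20,0,0,0,0,0,1],[-40,0,-5,0,0,0,1],[-40,0,-45,0,0,0,1],[-40,0,-85,0,0,0,1],[-40,0,-105,0,0,0,1]]]' | grep ee_pos
python3 - <<'E'
from h import *
st()
t=lambda x,y,z,yaw:D(*(B(x,y,0)[:2]*1000),z,yaw)
R=Rn.from_rotvec([0,np.radians(-10),0]).as_matrix()
def tt(*k): X=t(*k); X[:3,:3]=X[:3,:3]@R; return X
plan(t(0,20,125,182.6),tt(0,-107,115,182.6),tt(0,-105,34,182.6))
E
```

```text
ee_pos: [0.7073, 0.1247, 0.132]
69.12 [707.3 124.7 132. ] x [-0.983 -0.044  0.176] y [-0.045  0.999  0.003] z [-0.176 -0.005 -0.984] F [ 0.9 -0.1  1.4] gap 1.4
[116.7, 0.7, 28.0] [0.2, -10.1, -0.0] rows 2.9
[127.0, -0.0, 10.0] [0.0, -10.0, 0.0] rows 3.1
[12.1, 0.0, 80.1] [-0.0, -0.0, -0.0] rows 1.9
```

```bash
python3 -m creep '[[[35,0,8,0,-3,0,1],[75,0,16,0,-7,0,1],[117,0,26,0,-10,0,1],[117,0,26,0,-10,0,1]]]' | grep ee_pos
python3 -m creep '[[[35,0,2,0,-3,0,1],[75,0,5,0,-7,0,1],[115,0,8,0,-10,0,1],[127,0,10,0,-10,0,1],[127,0,10,0,-10,0,1]]]'  | grep ee_pos
python3 -m creep '[[[0,0,0,0,0,0,1],[0,0,0,0,0,0,1],[0,0,0,0,0,0,1],[0,0,0,0,0,0,1]]]' | grep ee_pos
python3 - <<'E'
from h import *
st()
t=lambda x,y,z,yaw:D(*(B(x,y,0)[:2]*1000),z,yaw)
X=t(0,-105,34,182.6); X[:3,:3]=X[:3,:3]@Rn.from_rotvec([0,np.radians(-10),0]).as_matrix(); plan(X)
E
```

```text
ee_pos: [0.5655, 0.1163, 0.1175]
ee_pos: [0.4527, 0.1127, 0.113]
ee_pos: [0.4607, 0.1136, 0.1146]
70.2 [460.7 113.6 114.6] x [-0.985 -0.043 -0.17 ] y [-0.044  0.999  0.002] z [ 0.169  0.01  -0.986] F [-0.  -0.2  0.5] gap 0.8
[11.6, 0.4, 79.7] [0.1, -0.2, -0.1] rows 1.9
```

```bash
python3 -m creep '[[[5,0,20,0,0,0,1],[8,0,42,0,0,0,1],[10,0,60,0,0,0,1],[12,0,76,0,0,0,1],[12,0,80,0,0,0,1]]]' | grep -E 'ee_pos|force'
python3 -m creep '[[[-2,0,0.5,0,0,0,1],[-4,0,0.5,0,0,0,1],[-6,0,1,0,0,0,1],[-6,0,1,0,0,0,1]]]' | grep -E 'ee_pos|force'
for i in 1 2 3 4 5 6; do python3 -m creep '[[[-0.5,0,0,0,0,0,1],[-1,0,0,0,0,0,1],[-1,0,0,0,0,0,1]]]' | grep -E 'ee_pos|force'; done
```

```text
ee_pos: [0.4602, 0.1132, 0.0311]
wrist_force: [-0.6, -0.2, 1.1]
ee_pos: [0.4685, 0.1145, 0.0346]
wrist_force: [0.5, 1.0, 0.5]
ee_pos: [0.4682, 0.1143, 0.0341]
wrist_force: [-0.6, -0.1, -0.2]
ee_pos: [0.469, 0.1142, 0.0339]
wrist_force: [-0.4, 0.7, -0.4]
ee_pos: [0.47, 0.1143, 0.034]
wrist_force: [0.9, -0.6, -0.4]
ee_pos: [0.4708, 0.1143, 0.0341]
wrist_force: [0.3, -0.5, -0.0]
ee_pos: [0.4711, 0.1143, 0.0341]
wrist_force: [-2.4, -0.3, 1.3]
ee_pos: [0.4713, 0.1142, 0.034]
wrist_force: [-5.1, 1.1, 1.9]
```

```bash
python3 -m creep '[[[15,0,0,0,0,0,1],[30,0,-5,0,0,0,1],[30,0,-45,0,0,0,1],[30,0,-85,0,0,0,1],[30,0,-125,0,0,0,1]]]' | grep ee_pos
python3 -m creep '[[[0,0,-60,0,0,0,1],[0,0,-60,0,0,0,1],[0,0,-60,0,0,0,1],[0,0,-60,0,0,0,1]]]'
python3 - <<'E'
from h import *
a,C=shot('wrist','wend.png'); b=cv2.imread('pics/wn.png'); st()
g=cv2.cvtColor(a,cv2.COLOR_BGR2GRAY); u=proj(C,B(0,-82,60))[0]; print(u.round(), g[int(u[1])-22:int(u[1])+6,int(u[0])].tolist())
t,Ct=shot('top','topend.png'); m=(cv2.cvtColor(t,cv2.COLOR_BGR2HSV)[...,2]>120).astype(np.uint8); k=np.zeros_like(m); k[140:230,195:285]=m[140:230,195:285]
c=max(cv2.findContours(k,cv2.RETR_EXTERNAL,cv2.CHAIN_APPROX_NONE)[0],key=cv2.contourArea)
r=cv2.minAreaRect((onplane(Ct,c[:,0].astype(float),.060)[:,:2]*1000).astype(np.float32)); print(r)
ticket.close_job()
E
```

```text
ee_pos: [0.4221, 0.1115, 0.1538]
time: 73.2
ee_pos: [0.4133, 0.1117, 0.2132]
tool_rot: [0.087, -0.022, 0.996, 0.004]
wrist_force: [-0.5, -0.1, -0.7]
finger_gap: 0.015
73.25 [412.4 111.2 211.7] x [-0.984 -0.043 -0.17 ] y [-0.044  0.999  0.003] z [ 0.17   0.01  -0.985] F [-0.1  1.4 -0.3] gap 1.1
[280. 235.] [95, 95, 101, 112, 120, 120, 118, 117, 105, 85, 72, 70, 70, 70, 69, 68, 69, 76, 94, 110, 122, 133, 139, 153, 183, 207, 216, 217]
((564.8858032226562, 118.29660034179688), (173.24169921875, 183.9376983642578), 2.9273438453674316)
the job is handed in; nothing more can be done
```

The job is handed in, after about 73 s of robot time. I believe it is complete, but whether the four clips snapped is inferred from forces and positions, not seen directly.

**What I did**
- Only two purple-capped clear tubes were on the trolley. I left the pink look-alikes and everything else alone.
- I pinched the catch, swung the plate up, and laid one tube in the near groove and one in the far groove, caps to the hinge side. I then brought the plate down, pressed it shut, set the lid on the box and pressed all four clips down.

**Last checks**
- **Tubes:** both lay across both combs. The near tube's bottom measured box x = -34 mm. The far tube was laid to about -35 mm and looked level with the near one; the target is -35 ± 5 mm.
- **Plate:** it bore on a hard stop at 25 N, and the catch and buttons looked the same as in the picture taken before opening.
- **Lid:** it went in with almost no side force and seated within 0.3 mm of the expected height. The yaw in the last top view (2.9°) matched the box (2.6°). The outline in that view was too blurred to check size or centring.
- **Clips:** each took 17 to 34 N inward at its free end, well above the 3 to 10 N needed. The near and far clips sat about 3.5 mm outside their hinges, and the snapped position is 4 mm. The left and right clips agreed with that to within about 1 mm.

**What disagreed**
- No push showed a clear snap. The jumps of about 1 mm that I first took for snaps were most likely the seated lid shifting in its play, because they came back when I pushed from the other side. So the lid may sit about 1 mm off centre.
- I pressed the right clip only once, to about 17 N.

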